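# Mist and scan a batch of culture flasks

### The arm

A 7-joint arm with a two-finger parallel gripper is mounted at the origin on the work surface. World frame = base frame: x ahead of the robot, y to its left, z up, the work surface at z = 0. Lengths are in mm, angles in rad, forces in N, time in s.
With the tool pointing down it reaches from about 400 to 875 mm from the base axis. Payload 4.4 kg.
Tool frame: the origin (TCP) lies on the centre line of the jaws, within the pads' length; the fingertips stand 14 mm ahead of it and the grasp point (between the pads) lies 5 mm behind it; z points along the fingers, x is the direction in which the jaws open and shut, and the axes are right-handed (so a half turn about z gives the same grasp; the last joint's range is limited). The gripper opens to 85 mm and grips with 20 to 120 N. Pads are 22 mm wide; open, the fingers measure 114 mm over their backs; the gripper's body (76 mm by 85 mm) begins 54 mm behind the grasp point. The pads swing forward as they close: fully open they stand 13 mm farther back than shut.
Start: joints at [1.089, 0.628, 0.038, 1.517, -0.027, 0.996, -0.02], TCP at [262.577, -594.618, 245.313] pointing down, gripper open.
Joint ranges: [-3.06, 3.06], [-0.37, 2.12], [-1.25, 1.32], [0.18, 2.47], [-1.1, 4.24], [0.23, 1.98], [-2.94, 2.94]. Speed limits (rad/s): [2.57, 2.57, 3.14, 3.14, 3.14, 3.14, 3.14].

### API

Orientations are given as [roll, pitch, yaw] about the fixed x, y, z axes, in that order (R = Rz(yaw) Ry(pitch) Rx(roll)).
In Python, from cell import ctrl gives the robot as it stands.
- The arm moves only by the tool send_rows, never from a script. Its argument "commands" is a list of rows, each a list of 5 numbers: the finger opening in mm, from 0 to 85.4, then the shift along the tool's x, y, z in mm, then the turn about the tool's z in degrees. In form: [[grip, x, y, z, roll], ...]. A call has 1 to 5 rows; each row is the pose to reach, as a shift and turn from the pose measured when the call began, along the tool's axes at that moment; what a row does not reach only later rows make up. A row lasts 1/10 s, in which the tool goes at most 50 mm and 8.59 degrees, less where a joint would pass 70% of its speed; a pose out of reach is approached as far as the arm can. A call with a gripper value outside its range is refused whole. The fingers move at their own pace and stop on an object; the grip force is fixed at half the most. Time passes only in rows, so rows that repeat a pose let the fingers close. It gives the time, the measured TCP pose, the force and the opening at its end, in the units of the state.
- ctrl.read_state(): the state, without advancing time (a new reading comes with each control period).
- ctrl.get_image(name): name is "side" or "top" or "wrist"; returns the picture (400x640x3 uint8, red, green, blue); there is no depth.
- ctrl.camera_params(name): a dict with "fx", "fy", "cx", "cy" (pixels), "cam_to_world" (4x4, takes a point from camera to world coordinates). Camera axes: x right, y down, z forward; pixel columns grow to the right and rows downward; lengths in mm; the calibration is good to about 2 mm. A picture is of the moment at which its call begins: read the wrist's pose just before it. camera_params takes no time and is no camera call; for the wrist camera it gives the pose at the moment of the call.
- ctrl.finish_job(): hands the job in, once; it reports no verdict.
The state is a dict: "clock": time; "qpos": joint angles; "qd": joint speeds; "tau": joint torques, N m; "eef_pos": TCP position; "tool_rot": TCP orientation; "force": force on the tool from outside, world axes, zero at the start; "torque": the same for the moment, N m; "width": finger opening in mm.
Only numpy, scipy, OpenCV 4.12 (cv2) and the standard library are available. Lean on these libraries where they do the work, as an engineer would, in place of code of your own. Each camera call takes 0.05 s, during which the arm holds its last target.

### The job

Lay all the culture flasks (two or three) flat in the aluminium tray, then slide the tray along the bench, without lifting it, onto the crossed tape mark in front of the scanner, press the spray canister's cap all the way down and let it spring up, and then squeeze the scanner's trigger fully and let go. Then slide the tray with all its flasks back onto its home tape mark, square and centred, and let go, leaving everything else on the bench as it was.

Things in the scene. Friction and masses are not known exactly. Their poses are not given: they have to be found in the camera images.
- flask1: frosted pale cell-culture flask lying flat, may be absent. Slab body 70 x 46 x 26 mm high with a round grey screw cap (25 mm across) on one end; 107 mm long in all, 70 g. Origin: mid-height (13 mm above its underside), on the middle line; own x to the cap: body x -45 to +25 mm, neck and cap +25 to +62 mm; z normal to the flat faces, either may be up. Grasp at the origin across own y (46 mm)
- flask2: frosted pale cell-culture flask lying flat, may be absent. Slab body 70 x 46 x 26 mm high with a round grey screw cap (25 mm across) on one end; 107 mm long in all, 70 g. Origin: mid-height (13 mm above its underside), on the middle line; own x to the cap: body x -45 to +25 mm, neck and cap +25 to +62 mm; z normal to the flat faces, either may be up. Grasp at the origin across own y (46 mm)
- flask3: frosted pale cell-culture flask lying flat, may be absent. Slab body 70 x 46 x 26 mm high with a round grey screw cap (25 mm across) on one end; 107 mm long in all, 70 g. Origin: mid-height (13 mm above its underside), on the middle line; own x to the cap: body x -45 to +25 mm, neck and cap +25 to +62 mm; z normal to the flat faces, either may be up. Grasp at the origin across own y (46 mm)
- tray: shallow aluminium tray, 135 (own x) x 250 (own y) mm outside, 14 mm high, walls and floor 5 mm thick, inside 125 x 240 mm, 0.7 kg, loose on the bench and slides on its flat underside. Origin: centre of its underside. z up. A handle bar is fixed along the side at own -x
- tray_handle (a point): middle of the tray's raised handle bar, at own x = -97.5 mm, 45 mm above the bench: bar 100 mm long along the tray's own y, 12 mm thick (own x), 14 mm high, 24 mm clear of the tray's wall and open underneath; pinched from above with fingers closing along the tray's x
- tray_bay0 (a point): a point on the tray's inner floor (5 mm above the bench) at own y = -72 mm, a handy place for one flask lying along the tray's own x (each flask's 107 mm length fits the 125 mm inside width; nothing marks or divides the places)
- tray_bay1 (a point): a point on the tray's inner floor (5 mm above the bench) at own y = 0 mm, a handy place for one flask lying along the tray's own x (each flask's 107 mm length fits the 125 mm inside width; nothing marks or divides the places)
- tray_bay2 (a point): a point on the tray's inner floor (5 mm above the bench) at own y = 72 mm, a handy place for one flask lying along the tray's own x (each flask's 107 mm length fits the 125 mm inside width; nothing marks or divides the places)
- home_mark: rectangle of pale tape on the bench, 165 (x) x 280 mm (y), the left one seen from the robot, flat, fixed; the tray starts on it. Origin: its centre; x, y along its sides
- read_mark: the other rectangle of pale tape, same size, with a small cross at its centre, to the robot's right, in front of the scanner and the mister. Origin: its centre; x, y along its sides
- scanner: pistol-shaped code scanner clamped on its side on a fixed stand. Origin: on the bench below the squeezing point. Head looks to own -x. The black grip lies level along own y (-55 to +55 mm), own x -5 to +25 mm, 34 mm high, its middle 100 mm above the bench, open above and below; grey head 105 x 58 x 50 mm centred at own y = -83 mm, top at 125 mm
- scanner_squeeze (a point): squeezing point: 100 mm above the bench, midway between the trigger's blade and the back of the grip (57 mm apart at rest, about 43 mm when squeezed). Fingers coming down from above astride grip and blade and closing along the scanner's own x squeeze the trigger
- trigger_face (a point): point on the outer face (own -x side of the scanner) of the white trigger blade near where a finger presses, 22 mm high blade, 72 mm long, hinged at its end nearest the head
- trigger (a joint): trigger angle: 0 = released (sprung back), grows as it is squeezed towards the grip, 0.30 rad = fully squeezed; about 10 N at the squeezing point takes it fully in
- mister: fixed white disinfectant spray canister, 66 mm across on a 90 mm base disc, 166 mm to the top of its cap, nozzle to own -x. Origin: on the bench at its axis
- cap_top (a point): centre of the top of the canister's round grey cap, 34 mm across, 166 mm above the bench at rest, moves with the cap
- cap (a joint): how far the cap is pushed down: 0 = up, 0.010 m = fully down; a 10 N push from above takes it fully down and it springs back
- amber_bottle: bystander, leave alone: brown glass bottle, 60 mm across, 130 mm tall. Origin: centre of its underside
- dish_stack: bystander, leave alone: stack of three round culture dishes, 90 mm across, 45 mm tall. Origin: centre of its underside
- calculator: bystander, leave alone: yellow desk calculator, 160 x 100 x 18 mm. Origin: centre of its underside
- mouse: bystander, leave alone: black computer mouse, 100 x 58 x 24 mm. Origin: centre of its underside
- wash_bottle: bystander, leave alone: white plastic bottle, 72 mm across, 170 mm tall. Origin: centre of its underside
There are look-alikes about, which are no part of the job. What is shaped like the flask1 but orange or turquoise is not meant.

How it is judged (in metres and radians):
On the way, in this order (a step that is already met when the one before it is completed fails the run):
1. every flask lies flat in the tray, released (x of flask1 in the frame of tray between -0.065 and 0.065 m and y of flask1 in the frame of tray between -0.12 and 0.12 m and z of each of flask1, flask2, flask3 in the frame of tray below 0.026 m and angle between the z axis of each of flask1, flask2, flask3 and the z axis of tray, either way round below 0.15 rad and x of flask2 in the frame of tray between -0.065 and 0.065 m and y of flask2 in the frame of tray between -0.12 and 0.12 m and x of flask3 in the frame of tray between -0.065 and 0.065 m and y of flask3 in the frame of tray between -0.12 and 0.12 m and contact force between the fingers and flask1 below 0.1 N and contact force between the fingers and flask2 below 0.1 N and contact force between the fingers and flask3 below 0.1 N), for 0.2 s.
2. the loaded tray stands on the crossed mark (x of flask1 in the frame of tray between -0.065 and 0.065 m and y of flask1 in the frame of tray between -0.12 and 0.12 m and z of each of flask1, flask2, flask3 in the frame of tray below 0.026 m and angle between the z axis of each of flask1, flask2, flask3 and the z axis of tray, either way round below 0.15 rad and x of flask2 in the frame of tray between -0.065 and 0.065 m and y of flask2 in the frame of tray between -0.12 and 0.12 m and x of flask3 in the frame of tray between -0.065 and 0.065 m and y of flask3 in the frame of tray between -0.12 and 0.12 m and horizontal distance between tray and read_mark below 0.025 m and angle between the x axis of tray and the x axis of read_mark, either way round below 0.2 rad), for 0.2 s.
3. the canister's cap is pressed down while the loaded tray stands on the crossed mark (all of step 2 and value of joint cap above 0.007 m), for 0.1 s.
4. the cap is up again (value of joint cap below 0.002 m), for 0.1 s.
5. the scanner's trigger is squeezed while the loaded tray stands on the crossed mark (all of step 2 and value of joint trigger above 0.24 rad), for 0.1 s.
6. the trigger is released (value of joint trigger below 0.05 rad), for 0.1 s.
At the end, for the whole second after the job is handed in: The tray is at rest, flat on the bench, on its home mark (centre within 25 mm, turned under 0.2 rad), each flask present at rest in it, flat on its floor (within 0.15 rad, mid-height under 26 mm above the tray's underside), cap up, trigger released (x of flask1 in the frame of tray between -0.065 and 0.065 m and y of flask1 in the frame of tray between -0.12 and 0.12 m and z of each of flask1, flask2, flask3 in the frame of tray below 0.026 m and angle between the z axis of each of flask1, flask2, flask3 and the z axis of tray, either way round below 0.15 rad and x of flask2 in the frame of tray between -0.065 and 0.065 m and y of flask2 in the frame of tray between -0.12 and 0.12 m and x of flask3 in the frame of tray between -0.065 and 0.065 m and y of flask3 in the frame of tray between -0.12 and 0.12 m and horizontal distance between tray and home_mark below 0.025 m and angle between the x axis of tray and the x axis of home_mark, either way round below 0.2 rad and value of joint cap below 0.002 m and value of joint trigger below 0.05 rad and linear speed of each of tray, flask1, flask2, flask3 below 0.02 m/s and height (world z) of tray below 0.005 m); the robot touches nothing.
It fails at once if the tray is lifted off the bench (its centre more than 12 mm up) or tipped (height (world z) of tray above 0.012 m or angle between tray's own z axis and vertical above 0.15 rad).
It fails at once if a bystander is moved more than 30 mm (distance of any of amber_bottle, dish_stack, calculator, mouse, wash_bottle from where it was at the start of the episode above 0.03 m).
Of flask1, flask2, flask3 only 2 to 3 are there at a start; the rules pass over those that are not, and their reading is None.
At some moment in a run one of flask1, flask2, flask3 may be knocked a few centimetres aside while the robot is not near it.
Once in a run the grip may slacken for a moment while it holds something.
It also fails if it takes over 192 s, if anything falls off the work surface, if the arm or the gripper's body presses on something with over 40 N, if the wrist force passes 120 N, or if a joint passes its speed limit or range.

## Working session

There is one attempt and no reset: what is moved stays moved. The work goes in short steps, Python scripts to look and compute and a tool call to move; the robot and the scene stay as the last step left them, time stands still between calls to the robot, and variables do not carry over. Pictures are saved under pics/ and viewed, and the job is handed in when it is done.

Besides the shell and the picture viewer there is one more tool, called after "Request:" by a JSON object that holds its "op" and its "data". send_rows: Moves the arm, as the interface text tells. Its arguments: {"type":"object","properties":{"commands":{"type":"array"}},"required":["commands"]}

```bash
ls; mkdir -p pics; python3 - <<'E'
from cell import ctrl
import cv2
s=ctrl.read_state(); print(s)
for n in("side","top","wrist"):
    p=ctrl.camera_params(n); print(n,p)
    cv2.imwrite(f"pics/{n}0.png",ctrl.get_image(n)[:,:,::-1])
E
```

```text
pics
{'clock': 0.0, 'qpos': array([ 1.08917041,  0.6293254 ,  0.03842913,  1.51839042, -0.02701921,
        0.99630183, -0.02001266]), 'qd': array([ 0.00103193,  0.00039004, -0.00096246,  0.00169758,  0.00224942,
       -0.00072901,  0.00213297]), 'tau': array([ 3.50994460e-04, -5.63402367e+01,  1.22674081e+00, -1.93446833e+01,
        1.11081617e-02,  1.06173943e-02,  2.37528491e-05]), 'eef_pos': array([ 262.3561062 , -594.03367761,  244.39509533]), 'tool_rot': array([ 3.14159163e+00,  1.90766145e-03, -1.15498365e+00]), 'force': array([ 0.04965928, -0.25400544, -0.35125615]), 'torque': array([-0.01361354,  0.036368  ,  0.03749556]), 'width': 85.37379248839287}
side {'fx': 512.1178052091007, 'fy': 512.1178052091007, 'cx': 320.36769185681874, 'cy': 198.6682080590212, 'cam_to_world': array([[-9.32350334e-01, -2.48018534e-01,  2.63077293e-01,
         7.70829336e+01],
       [-3.61556107e-01,  6.39186476e-01, -6.78761983e-01,
         1.15535662e+03],
       [ 1.90104359e-04, -7.27961164e-01, -6.85618340e-01,
         1.21587308e+03],
       [ 0.00000000e+00,  0.00000000e+00,  0.0000000
[... 258 characters left out ...]
01, -8.75296522e-03, -6.00324085e-03,
         6.27639506e+01],
       [ 7.14764789e-03, -1.37202886e-01, -9.90517178e-01,
         1.68402233e+03],
       [ 0.00000000e+00,  0.00000000e+00,  0.00000000e+00,
         1.00000000e+00]])}
wrist {'fx': 324.4423730804345, 'fy': 324.4423730804345, 'cx': 321.7728008289316, 'cy': 198.7203057247366, 'cam_to_world': array([[ 4.04310078e-01, -8.68150828e-01, -2.87832418e-01,
         3.35548446e+02],
       [-9.14619706e-01, -3.84467744e-01, -1.25121329e-01,
        -5.61441348e+02],
       [-2.03809503e-03,  3.13845016e-01, -9.49472039e-01,
         3.74144983e+02],
       [ 0.00000000e+00,  0.00000000e+00,  0.00000000e+00,
         1.00000000e+00]])}
```

View pics/top0.png

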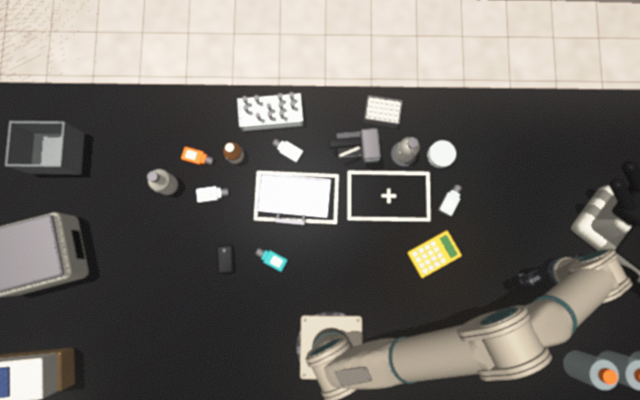

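View pics/side0.png

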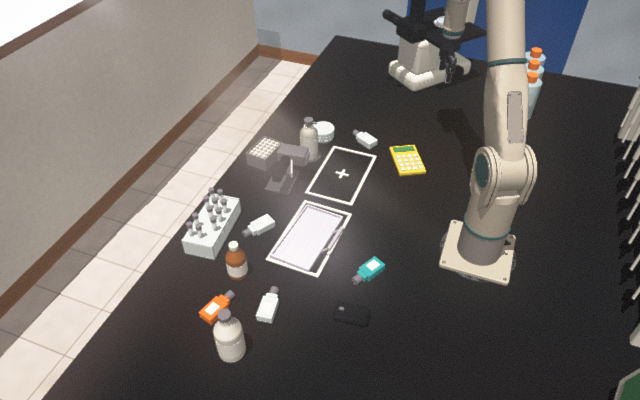

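View pics/wrist0.png

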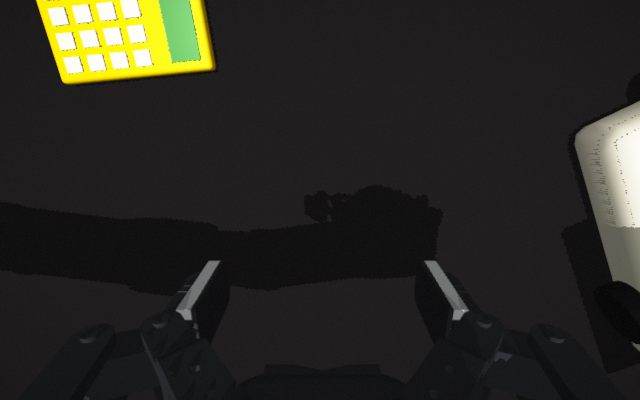

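The top view shows three pale flasks at (289,150), (211,194) and (451,200). The look-alikes are orange at (196,156) and turquoise at (271,260). White dishes at (441,154) and the white bottle at (162,182) aren't flasks either. Next I'll measure these with colour masks and check close crops.

```bash
cat > h.py <<'E'
import numpy as np, cv2
from cell import ctrl
def cam(n):
    p=ctrl.camera_params(n); return p
def ray(p,u,v):
    T=p['cam_to_world']; d=T[:3,:3]@np.array([(u-p['cx'])/p['fx'],(v-p['cy'])/p['fy'],1]); return T[:3,3],d/np.linalg.norm(d)
def onz(p,u,v,z):
    o,d=ray(p,u,v); return o+d*(z-o[2])/d[2]
def proj(p,X):
    T=p['cam_to_world']; c=T[:3,:3].T@(np.asarray(X,float)-T[:3,3]); return p['fx']*c[0]/c[2]+p['cx'],p['fy']*c[1]/c[2]+p['cy']
def tri(rs):
    A=np.zeros((3,3));b=np.zeros(3)
    for o,d in rs:
        P=np.eye(3)-np.outer(d,d);A+=P;b+=P@o
    X=np.linalg.solve(A,b); return X,[np.linalg.norm((np.eye(3)-np.outer(d,d))@(X-o)) for o,d in rs]
def grab(n,name=None):
    p=cam(n); im=ctrl.get_image(n)[:,:,::-1].copy()
    if name: cv2.imwrite(f'pics/{name}.png',im)
    return p,im
def crop(im,x0,x1,y0,y1,s,name):
    c=cv2.resize(im[y0:y1,x0:x1],None,fx=s,fy=s,interpolation=cv2.INTER_CUBIC); cv2.imwrite(f'pics/{name}.png',c)
def totool(dx,dy,dz):
    s=ctrl.read_state(); r,p,y=s['tool_rot']
    from scipy.spatial.transform import Rotation as R
    M=R.from_euler('xyz',[r,p,y]).as_matrix(); return M.T@np.array([dx,dy,dz]),M
E
python3 - <<'E'
from h import *
t=cv2.imread('pics/top0.png'); s=cv2.imread('pics/side0.png')
crop(t,140,480,80,280,2.3,'topc'); crop(s,170,450,100,370,2.2,'sidec')
pt,ps=cam('top'),cam('side')
for n,im,p in(('top',t,pt),('side',s,ps)):
    g=im.min(2); _,m=cv2.threshold(g,150,255,0)
    k,l,st,c=cv2.connectedComponentsWithStats(m)
    for i in range(1,k):
        if 30<st[i][4]<9000 and (im.shape): 
            ct=cv2.findContours((l==i).astype('uint8'),0,1)[0][0]; r=cv2.minAreaRect(ct)
            X=onz(p,*c[i],20)
            if 0<X[0]<1000 and abs(X[1])<800: print(n,st[i],c[i].round(1),X.round(0)[:2],np.round(r[1],1),round(r[2]))
E
```

```text
top [ 237   93   66   35 1772] [269.5 110.2] [821. 222.] [30.8 64.5] 85
top [366  97  35  26 731] [383.  109.7] [ 827. -185.] [33.3 22. ] 9
top [363 130  15  28 357] [369.9 143. ] [ 704. -137.] [27.2 13.3] 85
top [402 138  15  14 125] [408.4 144.1] [ 701. -274.] [10.6 14.8] 45
top [274 141  29  21 340] [288.9 149.9] [676. 150.] [29.2 13.9] 31
top [428 140  28  27 583] [441.7 153.2] [ 670. -391.] [26. 27.] 90
top [225 143   9   9  68] [229.1 147. ] [685. 362.] [8. 8.] 90
top [339 147  21  10  72] [349.  151.3] [674. -62.] [ 3.3 21.5] 67
top [185 150  12  10  95] [190.5 154.5] [657. 497.] [10.8  8.9] 18
top [148 170  19  20 181] [155.  178.8] [569. 618.] [19. 18.] 90
top [ 254  171   85   54 3778] [294.8 195.9] [512. 127.] [83.5 52. ] 3
top [347 170  84  52 987] [387.7 195.6] [ 516. -198.] [83.6 50.1] 1
top [196 186  31  17 347] [208.5 193.6] [518. 428.] [14.  30.1] 82
top [440 187  20  29 338] [450.3 201.9] [ 496. -416.] [13.9 28.6] 27
top [381 188  15  15  98] [388.4 195.4] [ 517. -200.] [11.3 11.3] 45
top [412 241  34  33 480] [428.5 257. ] [ 304. -335.] [25.1 26.7] 60
top [270 255 
[... 1005 characters left out ...]
3. -181.] [ 7.1 12. ] 74
side [ 266  200   86   78 3432] [307.8 237.4] [509. 152.] [55.  80.9] 28
side [244 214  31  21 326] [259.9 223.8] [675. 153.] [14.8 32.2] 63
side [ 440  220   73   64 1552] [473.1 258.4] [ 9. 50.] [71.9 47.1] 16
side [228 241  10  10  75] [232.8 245.1] [714. 266.] [9. 9.] 90
side [366 260  14  11  92] [372.4 264.7] [286. 184.] [ 8.3 11.9] 56
side [227 265  16  12 137] [234.8 271.2] [659. 355.] [15. 11.] 0
side [256 292  22  31 452] [266.9 307.1] [516. 435.] [16.1 30.7] 18
side [205 302  15  13 110] [211.8 307.9] [657. 493.] [ 8.5 12.7] 45
side [218 310  11  10  47] [223.2 314.2] [617. 500.] [7.8 9.9] 45
side [213 321  28  41 755] [226.3 339.5] [571. 566.] [27. 40.] 0
```

View pics/topc.png

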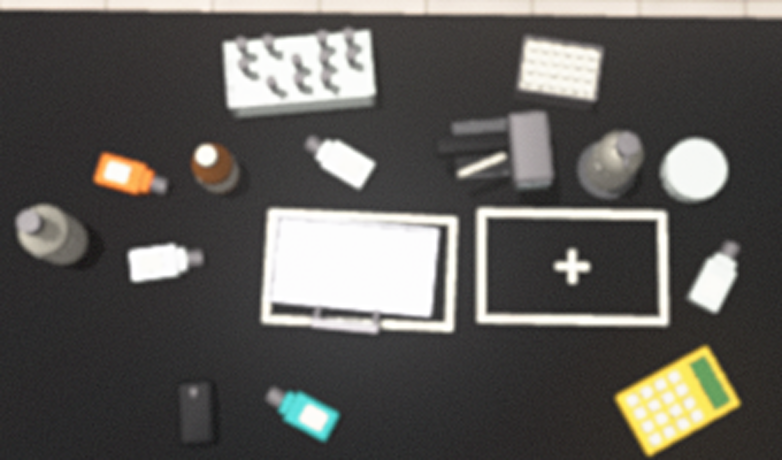

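View pics/sidec.png

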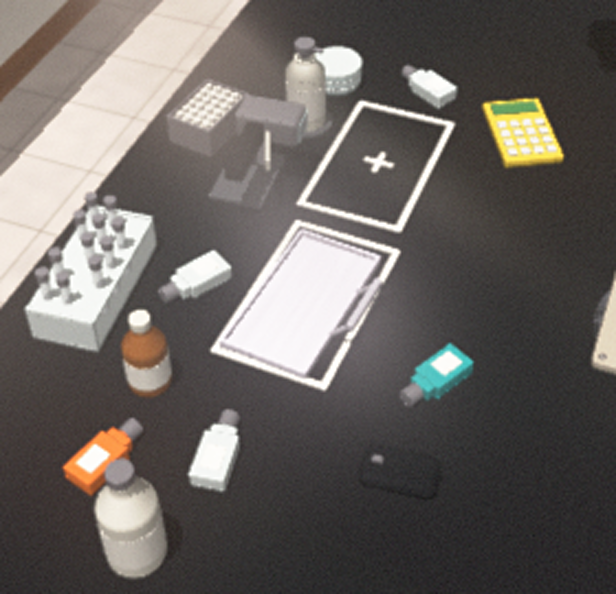

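```bash
python3 - <<'E'
from h import *
pt,ps=cam('top'),cam('side')
for n,a,b in(('C',(450.3,201.9),(365.2,138.6)),('A',(288.9,149.9),(259.9,223.8)),('B',(208.5,193.6),(266.9,307.1)),('cross',(388.4,195.4),(341.6,173.2))):
    X,e=tri([ray(pt,*a),ray(ps,*b)]); print(n,X.round(1),np.round(e,1))
for n,a in(('C',(712,285,731,248)),('A',(344,163,315,143)),('B',(150,262,195,257))):
    P=[onz(pt,140+a[i]/2.3,80+a[i+1]/2.3,20) for i in(0,2)]; d=P[1]-P[0]; print(n,P[0].round(),np.degrees(np.arctan2(d[1],d[0])).round(),np.linalg.norm(d).round())
s=ctrl.read_state(); print(s['eef_pos'],np.degrees(s['tool_rot'])); print(totool(505-262,-420+594,0)[0])
E
```

```text
C [ 497.8 -418.1   13.5] [1.1 1.1]
A [677.  150.5  17.2] [0.1 0.1]
B [518.7 430.3  11.8] [0.1 0.1]
cross [ 5.201e+02 -2.032e+02 -1.000e-01] [0.3 0.3]
C [ 489. -414.   20.] -28.0 65.0
A [673. 148.  20.] 55.0 55.0
B [516. 440.  20.] -83.0 68.0
[ 262.44737145 -594.17850822  244.61741985] [-1.79997072e+02  8.25776759e-02 -6.61761546e+01]
[-6.10196520e+01 -2.92577497e+02  1.02894506e-01]
```

Request:
{"op": "send_rows", "data": {"commands": [[70, -12, -58, 0, 8.5], [70, -24, -116, 0, 17], [70, -37, -175, 0, 25.5], [70, -49, -233, 0, 34], [70, -61, -285, 0, 42.5]]}}

```text
clock: 0.65
eef_pos: [466.3, -446.5, 244.4]
tool_rot: [3.14, 0.001, -1.903]
force: [0.2, -0.3, -0.5]
width: 69.8
```

```bash
python3 - <<'E'
from h import *
s=ctrl.read_state(); print(s['clock'],s['eef_pos'],np.degrees(s['tool_rot']),s['width']);e=s['eef_pos']; print(totool(505-e[0],-420-e[1],190-e[2])[0])
E
```

```text
0.65 [ 466.33148947 -446.47235267  244.4262882 ] [ 1.79922313e+02  7.04010623e-02 -1.09034754e+02] 69.79978221497534
[-37.56937587 -27.99424956  54.43458457]
```

Request:
{"op": "send_rows", "data": {"commands": [[70, -19, -14, 27, 5], [70, -38, -28, 54, 9], [70, -38, -28, 54, 9], [70, -38, -28, 54, 9]]}}

```text
clock: 1.05
eef_pos: [504.7, -419.4, 189.8]
tool_rot: [3.138, 0.0, -2.058]
force: [-0.2, -0.4, 0.5]
width: 70.2
```

```bash
python3 - <<'E'
from h import *
s=ctrl.read_state(); print(s['clock'],s['eef_pos'],np.degrees(s['tool_rot']))
p,im=grab('wrist','w1'); print(proj(p,[*s['eef_pos'][:2],13]))
E
```

```text
1.05 [ 504.72426528 -419.36770593  189.81879807] [ 1.79803410e+02  2.30394797e-02 -1.17912213e+02]
(np.float64(321.83710041212254), np.float64(177.17265475204414))
```

View pics/w1.png

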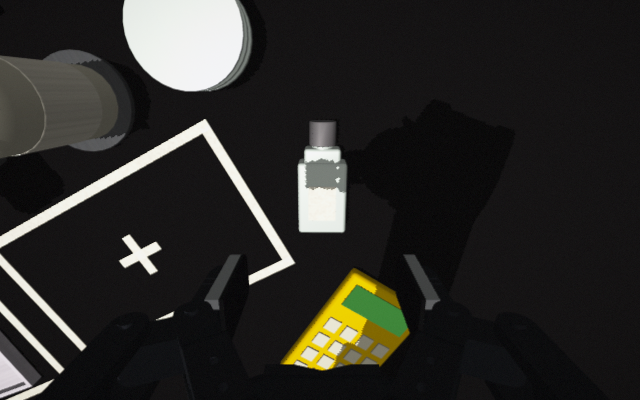

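Wrist view: flask C is near the centre, with the body at columns 299–346, rear edge at row 232 and cap centred on (322,133).

```bash
cat >> h.py <<'E'
def flask(p,im,u,v,r=75,thr=60,zt=26,show=None):
    # bright, colourless blob containing/near (u,v); rear edge & sides on top plane
    hsv=cv2.cvtColor(im,cv2.COLOR_BGR2HSV); m=((im.min(2)>thr)&(hsv[:,:,1]<70)).astype('uint8')
    k,l=cv2.connectedComponents(m); i=l[v,u]
    ct=cv2.findContours((l==i).astype('uint8'),0,1)[0][0]; W=np.array([onz(p,*q[0],zt)[:2] for q in ct],np.float32)
    (c,wh,a)=cv2.minAreaRect(W); a=a if wh[0]>wh[1] else a-90
    d=np.array([np.cos(np.radians(a)),np.sin(np.radians(a))]); pr=(W-np.array(c))@d
    return c,wh,a,W
E
python3 - <<'E'
from h import *
p=cam('wrist'); im=cv2.imread('pics/w1.png')
c,wh,a,W=flask(p,im,322,215); print(c,wh,a)
for q,z in(((322.5,232),26),((322,121),13),((299,200),26),((346.5,200),26),((322,133),25)): print(onz(p,*q,z).round(1))
E
```

```text
(504.6746826171875, -421.4371643066406) (46.3445930480957, 106.62926483154297) -28.383792877197266
[ 457.4 -397.1   26. ]
[ 551.4 -446.5   13. ]
[ 497.5 -392.9   26. ]
[ 476.1 -433.    26. ]
[ 543. -442.   25.]
```

```bash
python3 - <<'E'
from h import *
e=ctrl.read_state()['eef_pos']; print(e,totool(497.1-e[0],-417.9-e[1],17-e[2])[0])
E
```

```text
[ 504.15726766 -421.03349916  190.99705489] [  0.44492574   7.46715239 174.0075936 ]
```

Request:
{"op": "send_rows", "data": {"commands": [[70, 0, 7, 45, 0.5], [70, 0, 7, 90, 0.5], [70, 0, 7, 130, 0.5], [70, 0, 7, 155, 0.5], [70, 0, 7, 173, 0.5]]}}

```text
clock: 1.6
eef_pos: [496.1, -419.7, 17.4]
tool_rot: [3.14, -0.002, -2.071]
force: [-0.1, 0.2, -0.1]
width: 70.3
```

Request:
{"op": "send_rows", "data": {"commands": [[70, 0, 0, 0, 0], [35, 0, 0, 0, 0], [35, 0, 0, 0, 0], [35, 0, 0, 0, 0], [35, 0, 0, 0, 0]]}}

```text
clock: 2.1
eef_pos: [497.1, -421.3, 19.8]
tool_rot: [-3.139, -0.003, -2.071]
force: [-1.1, 0.2, 6.8]
width: 44.4
```

Request:
{"op": "send_rows", "data": {"commands": [[30, 0, 0, 0, 0], [30, 0, 0, 0, 0], [30, 0, 0, -25, 0], [30, 0, 0, -60, 0], [30, 0, 0, -80, 0]]}}

```text
clock: 2.6
eef_pos: [497.8, -421.5, 101.9]
tool_rot: [-3.137, -0.003, -2.071]
force: [0.5, -0.2, -0.8]
width: 44.7
```

```bash
python3 - <<'E'
from h import *
pt=cam('top'); print(onz(pt,293.5,196.5,10),onz(pt,297,197.4,0))
e=ctrl.read_state()['eef_pos']; print(e,totool(470-e[0],20-e[1],240-e[2])[0])
E
```

```text
[511.44343968 132.16810407  10.        ] [509.73717079 120.17150359   0.        ]
[ 497.76234982 -421.53839877  101.93390993] [-373.59615905  235.53477589 -140.49352359]
```

```bash
python3 - <<'E'
from h import *
e=ctrl.read_state()['eef_pos']; print(totool(490-e[0],-75-e[1],240-e[2])[0])
E
```

```text
[-299.84175441  172.40811327 -139.9347202 ]
```

Request:
{"op": "send_rows", "data": {"commands": [[30, -20, 12, -40, 0], [30, -60, 34, -75, -6], [30, -100, 58, -110, -12], [30, -140, 82, -138, -18], [30, -180, 105, -140, -24]]}}

```text
clock: 3.1
eef_pos: [492.9, -226.5, 240.8]
tool_rot: [-3.134, -0.007, -1.65]
force: [1.8, 0.7, -0.2]
width: 44.8
```

```bash
python3 - <<'E'
from h import *
s=ctrl.read_state();e=s['eef_pos']; print(np.degrees(s['tool_rot']),totool(490-e[0],-75-e[1],240-e[2])[0])
E
```

```text
[-179.55245452   -0.41848872  -94.50940076] [-150.84958898   14.78665715   -0.40646592]
```

Request:
{"op": "send_rows", "data": {"commands": [[30, -45, 5, 0, -2], [30, -90, 10, 0, -4.5], [30, -130, 14, 0, -4.5], [30, -151, 15, 0, -4.5], [30, -151, 15, 0, -4.5]]}}

```text
clock: 3.6
eef_pos: [489.7, -70.5, 239.6]
tool_rot: [-3.135, -0.006, -1.564]
force: [-0.1, 0.0, -0.9]
width: 44.6
```

```bash
python3 - <<'E'
from h import *
s=ctrl.read_state(); print(s['clock'],s['eef_pos'],np.degrees(s['tool_rot']))
p,im=grab('wrist','w2'); np.save('w2.npy',p)
grab('top','top2')
E
```

```text
3.6 [489.68520032 -70.45781053 239.58119193] [-179.61040564   -0.32637074  -89.61629087]
```

View pics/w2.png

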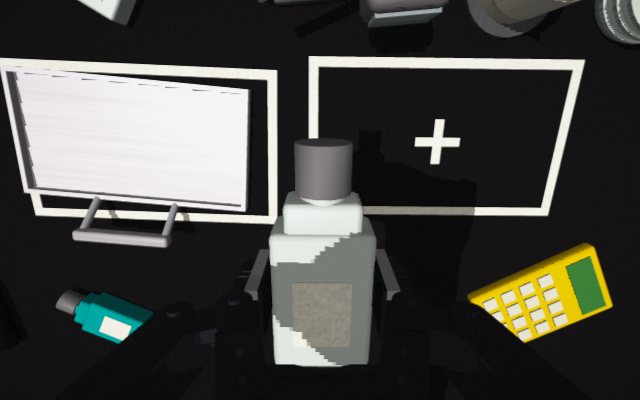

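View pics/top2.png

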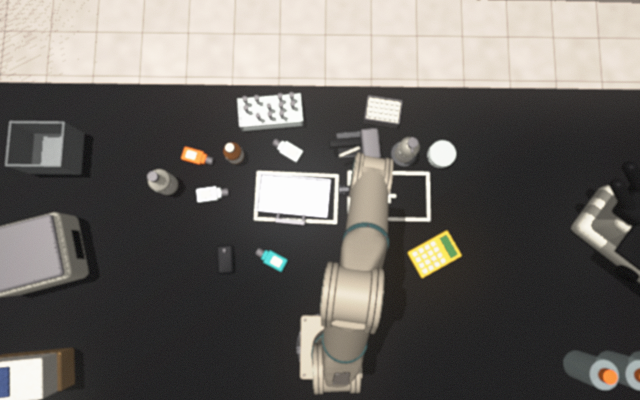

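```bash
python3 - <<'E'
from h import *
p=np.load('w2.npy',allow_pickle=True).item()
for n,q,z in(('trayTR',(249,90),14),('trayBR',(247,210),14),('trayTL',(3,68),14),('trayBL',(27,191),14),('hTR',(277,71),0),('hBR',(274,223),0),('hBL',(36,213),0),('rTL',(308,57),0),('rTR',(584,60),0),('rBR',(548,215),0),('cross',(437,142),0),('barL',(74,234),52),('barR',(170,242),52)): print(n,onz(p,*q,z)[:2].round(1))
c=cv2.imread('pics/w2.png'); crop(c,0,290,50,260,2.7,'w2c')
crop(cv2.imread('pics/top2.png'),240,350,160,235,7,'t2c')
E
```

```text
trayTR [572.1   4.8]
trayBR [439.6  15.3]
trayTL [591.5 252.8]
trayBL [461.3 263.8]
hTR [591.6 -23.2]
hBR [417.7 -13.4]
hBL [429.3 273.6]
rTL [605.5 -56.2]
rTR [ 604.8 -347.7]
rBR [ 429.9 -348.5]
cross [ 517.7 -202.2]
barL [425.3 191.5]
barR [416.4  91.1]
```

View pics/w2c.png

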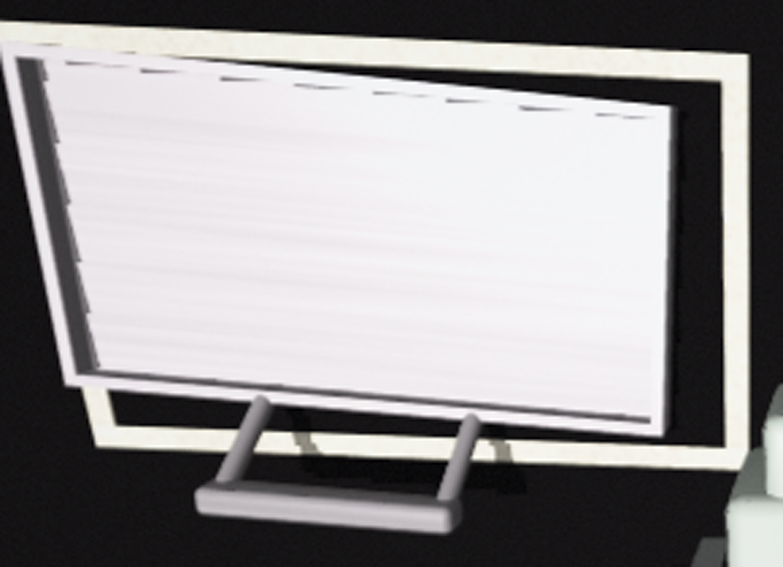

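View pics/t2c.png

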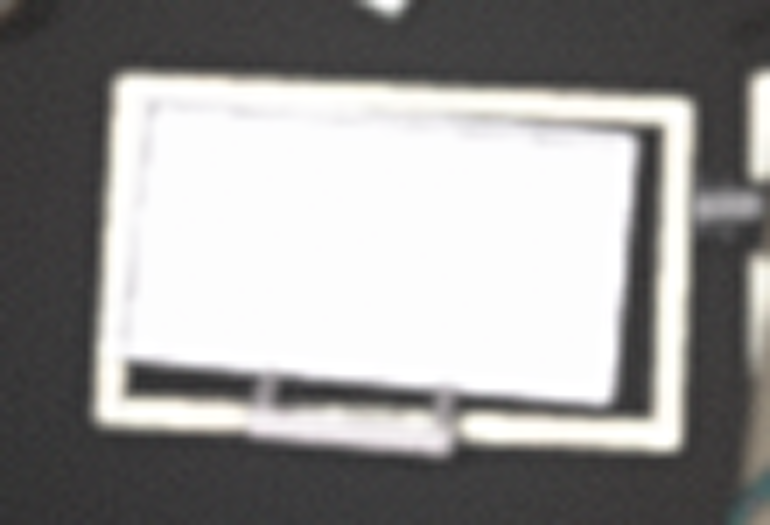

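```bash
python3 - <<'E'
from h import *
pt=cam('top')
H=[onz(pt,240+u/7,160+v/7,0)[:2] for u,v in((115,75),(692,98),(682,452),(95,425))]; print(np.mean(H,0),H,[np.degrees(np.arctan2(*(H[i]-H[j])[::-1])) for i,j in((0,3),(1,2),(0,1),(3,2))])
e=ctrl.read_state()['eef_pos']; print(e,totool(502-e[0],63-e[1],80-e[2])[0])
E
```

```text
[510.01754274 121.6460605 ] [array([604.33912027, 265.81222712]), array([595.14998868, -27.69317571]), array([414.75289434, -22.92431757]), array([425.82816767, 271.38950816])] [np.float64(-1.789530243197809), np.float64(-1.5142806155350135), np.float64(88.20675691972586), np.float64(87.84492916853773)]
[489.77479763 -74.87777193 239.72602821] [-139.20359599  -11.18356499  158.64875163]
```

Request:
{"op": "send_rows", "data": {"commands": [[30, -45, -4, 20, 2], [30, -92, -8, 60, 4.5], [30, -139, -11, 100, 4.9], [30, -139, -11, 140, 4.9], [30, -139, -11, 170, 4.9]]}}

```text
clock: 4.2
eef_pos: [502.2, 64.1, 66.7]
tool_rot: [-3.133, -0.007, -1.653]
force: [0.0, -1.0, -1.0]
width: 44.8
```

```bash
python3 - <<'E'
from h import *
s=ctrl.read_state();e=s['eef_pos']; print(e,np.degrees(s['tool_rot']),totool(502-e[0],63-e[1],26-e[2])[0])
E
```

```text
[502.21461807  64.14906217  66.69268153] [-179.52231975   -0.40952622  -94.72149583] [ 0.87194718  0.45861892 40.69754429]
```

Request:
{"op": "send_rows", "data": {"commands": [[30, 1, 0, 20, 0], [30, 1, 0, 32, 0], [30, 1, 0, 39, 0], [30, 1, 0, 41, 0], [30, 1, 0, 41, 0]]}}

```text
clock: 4.7
eef_pos: [503.2, 62.3, 26.4]
tool_rot: [-3.132, -0.007, -1.654]
force: [0.0, 0.5, -1.2]
width: 44.8
```

Request:
{"op": "send_rows", "data": {"commands": [[30, 0, 0, 1, 0], [30, 0, 0, 1.5, 0], [58, 0, 0, 1.5, 0], [58, 0, 0, 1.5, 0], [58, 0, 0, 1.5, 0]]}}

```text
clock: 5.2
eef_pos: [503.3, 62.4, 25.1]
tool_rot: [-3.132, -0.007, -1.654]
force: [-0.1, -0.8, 0.8]
width: 58.0
```

Request:
{"op": "send_rows", "data": {"commands": [[58, 0, 0, 0, 0], [58, 0, 0, -20, 0], [58, 0, 0, -60, 0], [58, 0, 0, -110, 0], [58, 0, 0, -150, 0]]}}

```text
clock: 5.7
eef_pos: [502.0, 63.5, 177.3]
tool_rot: [-3.131, -0.007, -1.654]
force: [2.7, 0.7, -0.4]
width: 58.0
```

```bash
python3 - <<'E'
from h import *
s=ctrl.read_state();e=s['eef_pos']; print(e,np.degrees(s['tool_rot']),totool(665-e[0],142-e[1],190-e[2])[0])
grab('wrist','w3');grab('top','top3')
E
```

```text
[501.97196309  63.52204996 177.26876249] [-179.36873381   -0.38623559  -94.77613485] [ -91.69170449 -156.0652662   -11.6309021 ]
```

View pics/w3.png

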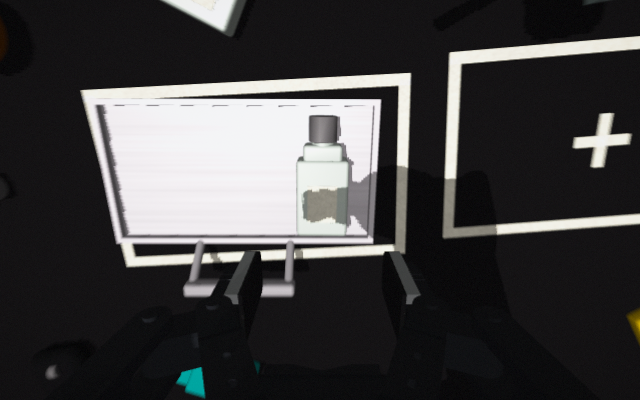

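```bash
python3 - <<'E'
from h import *
pt,ps=cam('top'),cam('side'); print(tri([ray(pt,229.1,147),ray(ps,232.8,245.1)]))
e=ctrl.read_state()['eef_pos']; print(e,totool(680-e[0],155-e[1],190-e[2])[0])
E
```

```text
(array([658.92026244, 343.28223696, 123.83228174]), [np.float64(0.63430620700602), np.float64(0.6343062070056321)])
[505.18580904  63.96804593 180.11233771] [-105.19793476 -166.8207038    -6.9879323 ]
```

Request:
{"op": "send_rows", "data": {"commands": [[70, -22, -35, -7, -8.5], [70, -44, -70, -7, -17], [70, -66, -105, -7, -25.5], [70, -88, -140, -7, -34], [70, -105, -167, -7, -42.5]]}}

```text
clock: 6.3
eef_pos: [681.6, 156.1, 189.1]
tool_rot: [-3.13, -0.016, -0.906]
force: [-0.2, 1.4, 0.7]
width: 69.7
```

Request:
{"op": "send_rows", "data": {"commands": [[70, 0, 0, 0, -8.5], [70, 0, 0, 0, -17], [70, 0, 0, 0, -17], [70, 0, 0, 0, -17]]}}

```text
clock: 6.7
eef_pos: [681.1, 155.8, 188.3]
tool_rot: [-3.136, -0.018, -0.613]
force: [-0.5, 0.7, 0.2]
width: 70.1
```

```bash
python3 - <<'E'
from h import *
s=ctrl.read_state(); print(s['clock'],s['eef_pos'],np.degrees(s['tool_rot']))
p,im=grab('wrist','w4'); np.save('w4.npy',p)
E
```

```text
6.7 [681.08069584 155.79802747 188.27566405] [-179.6621182    -1.01248999  -35.10363075]
```

View pics/w4.png

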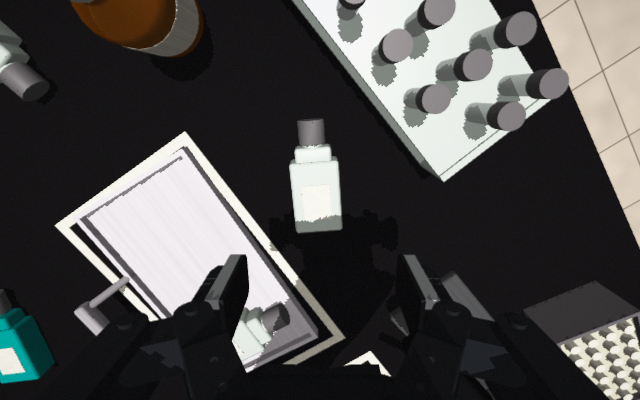

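Flask A is centred near (316,190) with its cap at (311,130).

```bash
python3 - <<'E'
from h import *
p=np.load('w4.npy',allow_pickle=True).item(); im=cv2.imread('pics/w4.png')
c,wh,a,W=flask(p,im,316,200); print(c,wh,a)
for q,z in(((319,232),26),((311,120),13),((311,131),25)): print(onz(p,*q,z).round(1))
crop(im,250,390,90,260,4,'w4c')
s=ctrl.read_state();e=s['eef_pos'];print(e,np.degrees(s['tool_rot']))
E
```

```text
(680.1773681640625, 162.38739013671875) (106.4767074584961, 46.092018127441406) 59.15083312988281
[652.3 115.9  26. ]
[707.5 206.6  13. ]
[702.6 199.5  25. ]
[681.18827059 155.86059204 188.59974006] [-179.64893245   -1.04088626  -35.08328482]
```

View pics/w4c.png

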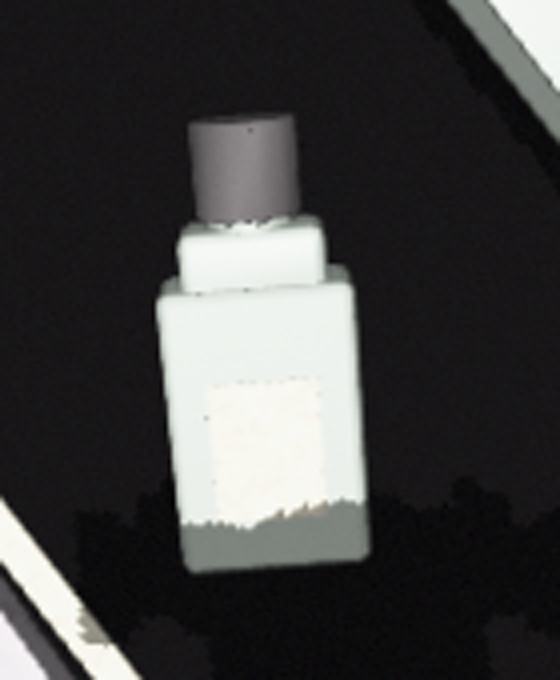

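```bash
python3 - <<'E'
from h import *
e=ctrl.read_state()['eef_pos'];print(totool(675.7-e[0],155-e[1],19-e[2])[0])
E
```

```text
[ -7.07677926   4.89720243 169.47232861]
```

Request:
{"op": "send_rows", "data": {"commands": [[70, -5, 4, 45, -4], [70, -7, 5, 90, -4.1], [70, -7, 5, 130, -4.1], [70, -7, 5, 155, -4.1], [70, -7, 5, 169, -4.1]]}}

```text
clock: 7.25
eef_pos: [673.9, 154.3, 16.7]
tool_rot: [-3.14, -0.016, -0.542]
force: [1.0, 0.2, 0.4]
width: 69.9
```

Request:
{"op": "send_rows", "data": {"commands": [[70, 0, 0, 0, 0], [35, 0, 0, 0, 0], [35, 0, 0, 0, 0], [35, 0, 0, 0, 0], [35, 0, 0, 0, 0]]}}

```text
clock: 7.75
eef_pos: [675.3, 154.7, 18.8]
tool_rot: [-3.137, -0.018, -0.543]
force: [-0.2, 0.3, 6.0]
width: 44.6
```

Request:
{"op": "send_rows", "data": {"commands": [[30, 0, 0, 0, 0], [30, 0, 0, 0, 0], [30, 0, 0, -25, 0], [30, 0, 0, -60, 0], [30, 0, 0, -100, 0]]}}

```text
clock: 8.25
eef_pos: [672.2, 154.9, 118.2]
tool_rot: [-3.14, -0.016, -0.543]
force: [0.8, 0.3, -0.6]
width: 44.9
```

```bash
python3 - <<'E'
from h import *
s=ctrl.read_state();e=s['eef_pos'];a=np.radians(-4.5);T=np.array([516.1,134.2])+np.array([[np.cos(a),-np.sin(a)],[np.sin(a),np.cos(a)]])@[-8.5,0];print(T,e,np.degrees(s['tool_rot']),totool(T[0]-e[0],T[1]-e[1],100-e[2])[0])
E
```

```text
[507.62620266 134.86690231] [672.1806162  154.93636791 118.23322592] [-179.91647279   -0.9108306   -31.09528764] [-130.81773014  102.19536904   16.00678044]
```

Request:
{"op": "send_rows", "data": {"commands": [[30, -26, 20, 0, 8.5], [30, -52, 41, 0, 17], [30, -78, 61, 0, 25.5], [30, -104, 82, 0, 34], [30, -131, 102, 0, 42.5]]}}

```text
clock: 8.75
eef_pos: [505.9, 134.8, 116.0]
tool_rot: [-3.13, -0.011, -1.291]
force: [-0.1, 1.0, 0.4]
width: 44.4
```

Request:
{"op": "send_rows", "data": {"commands": [[30, 0, 0, 0, 8.5], [30, 0, 0, 0, 17], [30, 0, 0, 0, 20.9], [30, 0, 0, 0, 20.9]]}}

```text
clock: 9.15
eef_pos: [505.7, 135.0, 115.9]
tool_rot: [-3.127, -0.006, -1.656]
force: [-0.1, 0.3, -0.4]
width: 44.8
```

```bash
python3 - <<'E'
from h import *
s=ctrl.read_state();e=s['eef_pos'];T=[507.6,134.9];print(e,np.degrees(s['tool_rot']),totool(T[0]-e[0],T[1]-e[1],25-e[2])[0])
E
```

```text
[505.65715079 134.95080744 115.94112637] [-179.15470993   -0.35331069  -94.86589026] [-0.67495225 -0.59836716 90.95741919]
```

Request:
{"op": "send_rows", "data": {"commands": [[30, 0, -1, 35, 0], [30, 0, -1, 65, 0], [30, 0, -1, 80, 0], [30, 0, -1, 88, 0], [30, 0, -1, 91, 0]]}}

```text
clock: 9.65
eef_pos: [507.7, 134.0, 24.3]
tool_rot: [-3.128, -0.006, -1.655]
force: [0.4, -0.1, -0.7]
width: 44.7
```

Request:
{"op": "send_rows", "data": {"commands": [[30, 0, 0, 0, 0], [58, 0, 0, 0, 0], [58, 0, 0, 0, 0], [58, 0, 0, 0, 0]]}}

```text
clock: 10.05
eef_pos: [508.2, 134.2, 25.0]
tool_rot: [-3.127, -0.006, -1.655]
force: [0.3, -0.6, -0.2]
width: 58.0
```

Request:
{"op": "send_rows", "data": {"commands": [[58, 0, 0, 0, 0], [58, 0, 0, -20, 0], [58, 0, 0, -60, 0], [58, 0, 0, -110, 0], [58, 0, 0, -155, 0]]}}

```text
clock: 10.55
eef_pos: [505.7, 135.2, 182.0]
tool_rot: [-3.126, -0.006, -1.655]
force: [1.5, 0.3, -0.4]
width: 58.2
```

```bash
python3 - <<'E'
from h import *
s=ctrl.read_state();e=s['eef_pos']; print(e,np.degrees(s['tool_rot']),totool(517-e[0],425-e[1],190-e[2])[0])
grab('wrist','w5');grab('top','top5')
E
```

```text
[505.73926113 135.23081291 182.02850312] [-179.12891074   -0.33288214  -94.81287484] [-289.64106325   12.9428241    -9.85233855]
```

View pics/w5.png

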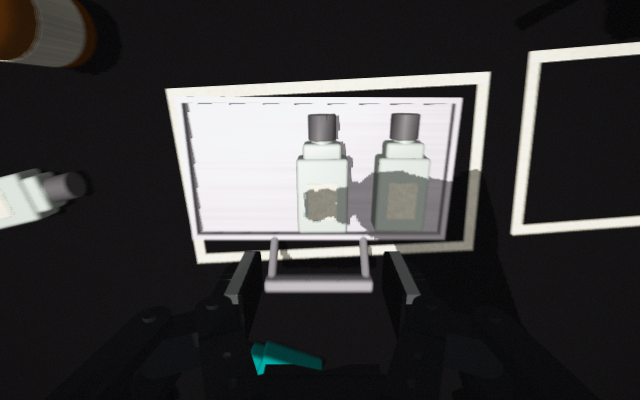

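View pics/top5.png

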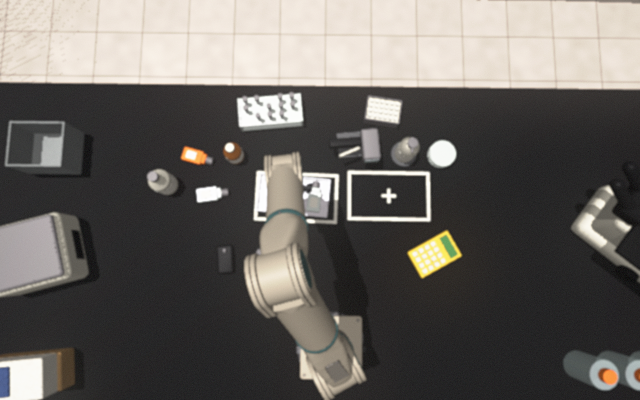

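```bash
python3 - <<'E'
from h import *
e=ctrl.read_state()['eef_pos'];print(totool(520-e[0],418-e[1],190-e[2])[0])
E
```

```text
[-281.6691994    13.19047595   -4.79158598]
```

Request:
{"op": "send_rows", "data": {"commands": [[70, -45, 2, -5, -8.5], [70, -90, 4, -5, -17], [70, -135, 6, -5, -25.5], [70, -180, 8, -5, -34], [70, -225, 10, -5, -42.5]]}}

```text
clock: 11.15
eef_pos: [517.9, 362.9, 190.2]
tool_rot: [-3.124, -0.018, -0.907]
force: [0.9, 0.1, 0.5]
width: 69.7
```

```bash
python3 - <<'E'
from h import *
s=ctrl.read_state();e=s['eef_pos'];print(e,np.degrees(s['tool_rot'])[2],s['qpos'].round(2),totool(520-e[0],418-e[1],190-e[2])[0])
E
```

```text
[517.93721043 362.93334    190.16750272] -51.95978071507718 [-0.7   0.65  0.06  1.65 -0.02  0.82 -1.55] [-4.20940895e+01 -3.55627257e+01  1.94520667e-02]
```

Request:
{"op": "send_rows", "data": {"commands": [[70, -21, -18, 0, -8.5], [70, -42, -35, 0, -17], [70, -42, -35, 0, -25.5], [70, -42, -35, 0, -34], [70, -42, -35, 0, -42.5]]}}

```text
clock: 11.65
eef_pos: [519.1, 417.6, 189.3]
tool_rot: [3.141, -0.025, -0.158]
force: [0.8, -0.4, 0.2]
width: 70.0
```

Request:
{"op": "send_rows", "data": {"commands": [[70, 0, 0, 0, -8.5], [70, 0, 0, 0, -15], [70, 0, 0, 0, -15], [70, 0, 0, 0, -15]]}}

```text
clock: 12.05
eef_pos: [519.0, 417.2, 188.9]
tool_rot: [3.134, -0.023, 0.101]
force: [0.4, -0.6, 1.0]
width: 69.8
```

```bash
python3 - <<'E'
from h import *
s=ctrl.read_state(); print(s['clock'],s['eef_pos'],np.degrees(s['tool_rot']))
p,im=grab('wrist','w6'); np.save('w6.npy',p)
E
```

```text
12.05 [519.01600136 417.21321987 188.92811554] [179.59325171  -1.33314454   5.76355837]
```

View pics/w6.png

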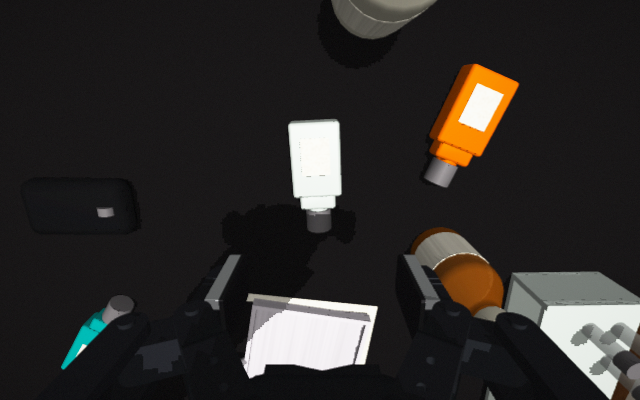

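Flask B: body rows 120–196, cap at (318,220), which points back toward the tray.

```bash
python3 - <<'E'
from h import *
p=np.load('w6.npy',allow_pickle=True).item(); im=cv2.imread('pics/w6.png')
c,wh,a,W=flask(p,im,316,160); print(c,wh,a)
c,wh,a,W=flask(p,im,316,160,thr=130); print(c,wh,a)
for q,z in(((315,121),26),((319,232),13),((318,220),25)): print(onz(p,*q,z).round(1))
s=ctrl.read_state();e=s['eef_pos'];print(e,np.degrees(s['tool_rot']))
E
```

```text
(516.9160766601562, 420.1971740722656) (46.15672302246094, 107.63313293457031) -81.42923259735107
(515.4822387695312, 428.6456604003906) (45.33657455444336, 86.87178802490234) -81.4381856918335
[510.7 472.   26. ]
[525.4 360.3  13. ]
[522.5 378.3  25. ]
[519.0364548  417.29323064 189.00440523] [179.58817796  -1.34556903   5.78879623]
```

```bash
python3 - <<'E'
from h import *
e=ctrl.read_state()['eef_pos'];print(totool(516.2-e[0],427.5-e[1],19-e[2])[0])
E
```

```text
[ -5.78414337 -11.6618218  169.83600034]
```

Request:
{"op": "send_rows", "data": {"commands": [[70, -4, -8, 45, -2.8], [70, -6, -12, 90, -2.8], [70, -6, -12, 130, -2.8], [70, -6, -12, 155, -2.8], [70, -6, -12, 170, -2.8]]}}

```text
clock: 12.6
eef_pos: [514.8, 426.8, 16.1]
tool_rot: [3.131, -0.02, 0.149]
force: [0.1, -0.1, -0.1]
width: 69.7
```

Request:
{"op": "send_rows", "data": {"commands": [[70, 0, 0, 0, 0], [35, 0, 0, 0, 0], [35, 0, 0, 0, 0], [35, 0, 0, 0, 0], [35, 0, 0, 0, 0]]}}

```text
clock: 13.1
eef_pos: [515.9, 427.8, 18.1]
tool_rot: [3.133, -0.023, 0.148]
force: [0.2, 0.7, 6.7]
width: 44.8
```

Request:
{"op": "send_rows", "data": {"commands": [[30, 0, 0, 0, 0], [30, 0, 0, 0, 0], [30, 0, 0, -25, 0], [30, 0, 0, -60, 0], [30, 0, 0, -100, 0]]}}

```text
clock: 13.6
eef_pos: [512.5, 427.4, 117.7]
tool_rot: [3.131, -0.02, 0.149]
force: [0.8, 1.2, -1.2]
width: 45.0
```

```bash
python3 - <<'E'
from h import *
s=ctrl.read_state();e=s['eef_pos'];a=np.radians(-4.5);T=np.array([516.1,134.2])+np.array([[np.cos(a),-np.sin(a)],[np.sin(a),np.cos(a)]])@[-8.5,72];print(T,e,np.degrees(s['tool_rot']),totool(T[0]-e[0],T[1]-e[1],118-e[2])[0])
E
```

```text
[513.27525756 206.64495034] [512.47803147 427.37668516 117.7026444 ] [179.38281955  -1.16289885   8.51296105] [-31.87456577 218.41531866   1.408324  ]
```

Request:
{"op": "send_rows", "data": {"commands": [[30, -6, 40, 0, -8.5], [30, -13, 80, 0, -17], [30, -19, 120, 0, -25.5], [30, -26, 165, 0, -34], [30, -32, 205, 0, -42.5]]}}

```text
clock: 14.1
eef_pos: [510.8, 217.4, 119.2]
tool_rot: [3.119, -0.006, 0.896]
force: [1.2, 0.2, -0.7]
width: 45.1
```

Request:
{"op": "send_rows", "data": {"commands": [[30, 0, 0, 0, -8.5], [30, 0, 0, 0, -17], [30, 0, 0, 0, -25.5], [30, 0, 0, 0, -34.3], [30, 0, 0, 0, -34.3]]}}

```text
clock: 14.6
eef_pos: [510.7, 216.9, 118.9]
tool_rot: [3.12, 0.007, 1.495]
force: [0.7, 0.2, -0.7]
width: 44.5
```

```bash
python3 - <<'E'
from h import *
s=ctrl.read_state();e=s['eef_pos'];T=[513.3,206.6];print(e,np.degrees(s['tool_rot']),totool(T[0]-e[0],T[1]-e[1],24.5-e[2])[0])
E
```

```text
[510.67164303 216.87793118 118.86913051] [178.78835675   0.40848292  85.63248499] [-9.37488356  1.40571133 94.48921873]
```

Request:
{"op": "send_rows", "data": {"commands": [[30, -9, 1, 35, 0], [30, -9, 1, 65, 0], [30, -9, 1, 82, 0], [30, -9, 1, 91, 0], [30, -9, 1, 94, 0]]}}

```text
clock: 15.1
eef_pos: [512.5, 206.9, 24.2]
tool_rot: [3.121, 0.008, 1.493]
force: [-0.0, -0.2, -0.7]
width: 45.1
```

Request:
{"op": "send_rows", "data": {"commands": [[30, 0, 0, 0, 0], [58, 0, 0, 0, 0], [58, 0, 0, 0, 0], [58, 0, 0, 0, 0]]}}

```text
clock: 15.5
eef_pos: [513.0, 207.2, 25.0]
tool_rot: [3.12, 0.007, 1.493]
force: [-0.6, -0.4, -0.4]
width: 58.1
```

Request:
{"op": "send_rows", "data": {"commands": [[58, 0, 0, 0, 0], [58, 0, 0, -20, 0], [58, 0, 0, -60, 0], [58, 0, 0, -110, 0], [58, 0, 0, -155, 0]]}}

```text
clock: 16.0
eef_pos: [509.5, 208.6, 182.0]
tool_rot: [3.12, 0.007, 1.493]
force: [1.0, 0.9, 0.3]
width: 58.0
```

```bash
python3 - <<'E'
from h import *
s=ctrl.read_state();e=s['eef_pos']; print(e,np.degrees(s['tool_rot']),s['qpos'])
p,_=grab('wrist','w7');np.save('w7.npy',p);grab('side','side7')
E
```

```text
[509.51126192 208.6265739  181.97153165] [178.78067771   0.39177112  85.54229377] [-0.01788044  0.641222   -0.66920545  1.86532585  0.56180405  0.81626251
  0.50837352]
```

View pics/w7.png

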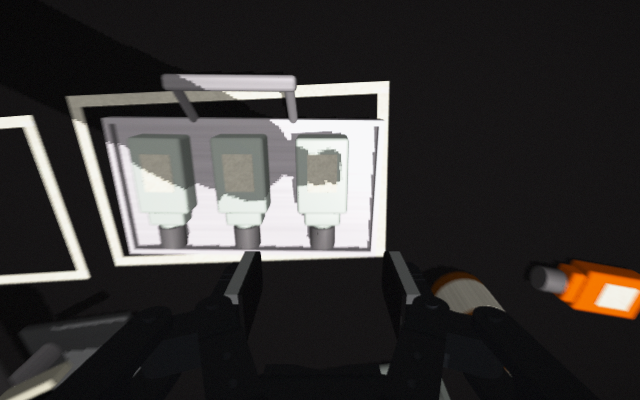

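View pics/side7.png

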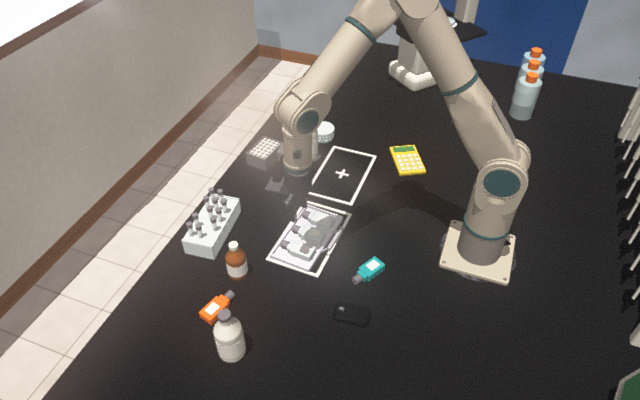

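All three flasks lie flat in the tray, and the handle bar shows at (163–297,82). Now I'll locate the bar.

```bash
python3 - <<'E'
from h import *
p=np.load('w7.npy',allow_pickle=True).item(); im=cv2.imread('pics/w7.png'); crop(im,50,400,60,280,2.2,'w7c')
p2=np.load('w2.npy',allow_pickle=True).item()
# bar ends, triangulated: w2 (74,234)L ,(170,242)R near edge
print(tri([ray(p2,74,236),ray(p,297,82)]),tri([ray(p2,170,241),ray(p,163,82)]))
for q in((163,82),(297,82)): print(onz(p,*q,52))
e=ctrl.read_state()['eef_pos'];print(totool(419-e[0],142-e[1],150-e[2])[0])
E
```

```text
(array([422.12975142, 195.49553171,  48.26753975]), [np.float64(0.9161108084629739), np.float64(0.916110808463046)]) (array([415.07865752,  93.54433992,  46.83108721]), [np.float64(0.08861379473690467), np.float64(0.08861379473678255)])
[415.21302076  95.91225691  52.        ]
[422.99147993 196.19717498  52.        ]
[-76.14113322 -89.14138276  33.38425321]
```

View pics/w7c.png

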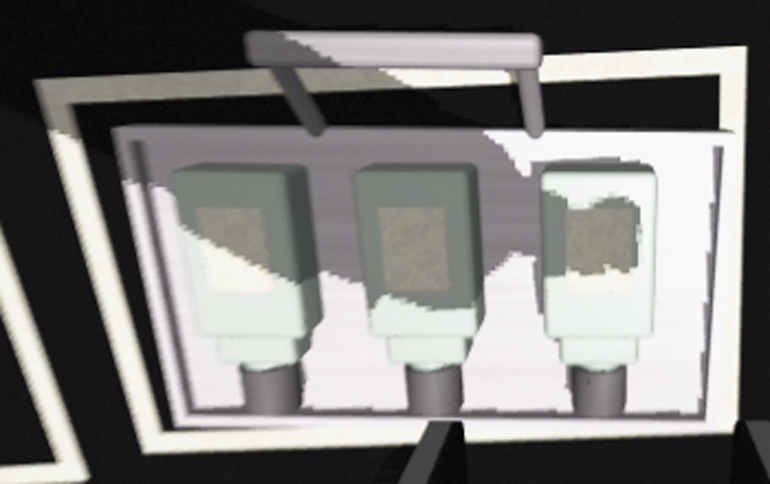

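Request:
{"op": "send_rows", "data": {"commands": [[40, -15, -18, 15, 8.5], [40, -30, -36, 15, 17], [40, -45, -54, 15, 25.5], [40, -60, -72, 15, 34], [40, -76, -89, 15, 42.5]]}}

```text
clock: 16.6
eef_pos: [417.5, 141.6, 168.3]
tool_rot: [3.118, -0.02, 0.745]
force: [0.4, -0.6, -0.3]
width: 39.8
```

Request:
{"op": "send_rows", "data": {"commands": [[40, 0, 0, 0, 8.5], [40, 0, 0, 0, 17], [40, 0, 0, 0, 25.5], [40, 0, 0, 0, 34], [40, 0, 0, 0, 42.5]]}}

```text
clock: 17.1
eef_pos: [417.3, 141.4, 168.3]
tool_rot: [3.138, -0.031, -0.003]
force: [0.3, 0.1, 0.5]
width: 39.9
```

```bash
python3 - <<'E'
from h import *
s=ctrl.read_state();e=s['eef_pos']; print(e,np.degrees(s['tool_rot']),s['qpos'].round(2),totool(418.8-e[0],143-e[1],41-e[2])[0])
E
```

```text
[417.3182774  141.39835194 168.26655222] [179.78738528  -1.76054504  -0.18395871] [-0.23  0.46 -0.23  2.18  0.25  0.5  -0.66] [ -2.43406758  -2.07859455 127.24500325]
```

Request:
{"op": "send_rows", "data": {"commands": [[40, -2, -2, 40, 4.2], [40, -2, -2, 80, 4.2], [40, -2, -2, 105, 4.2], [40, -2, -2, 120, 4.2], [40, -2, -2, 127, 4.2]]}}

```text
clock: 17.6
eef_pos: [418.5, 143.0, 39.9]
tool_rot: [3.14, -0.029, -0.076]
force: [-0.6, 0.4, 0.6]
width: 39.9
```

Request:
{"op": "send_rows", "data": {"commands": [[40, 0, 0, 0, 0], [5, 0, 0, 0, 0], [5, 0, 0, 0, 0], [5, 0, 0, 0, 0], [5, 0, 0, 0, 0]]}}

```text
clock: 18.1
eef_pos: [419.1, 142.9, 40.6]
tool_rot: [3.14, -0.031, -0.077]
force: [1.4, -0.9, 4.1]
width: 11.0
```

```bash
python3 - <<'E'
from h import *
s=ctrl.read_state();e=s['eef_pos']; print(e,np.degrees(s['tool_rot']),s['qpos'].round(2),totool(421-e[0],-202.5-e[1],0)[0])
p,_=grab('wrist','w8');np.save('w8.npy',p)
E
```

```text
[419.1253702  142.93378469  40.58233111] [179.9116609   -1.75755751  -4.41228401] [-0.23  0.74 -0.25  2.25  0.92  0.23 -1.39] [ 28.43087756 344.26404127   1.4031861 ]
```

View pics/w8.png

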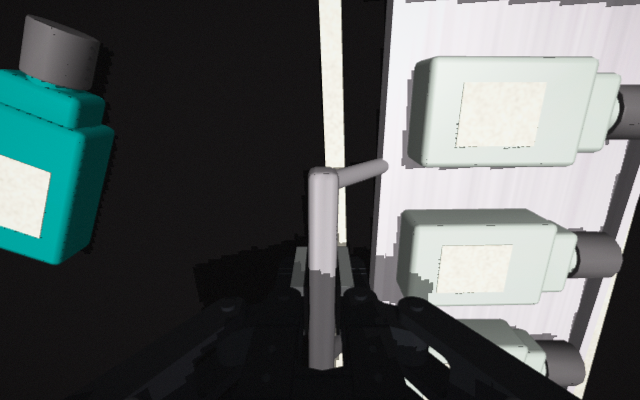

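```bash
python3 - <<'E'
from h import *
ps=cam('side')
for q in((213,195),(266,207),(230,165),(280,170)): print(onz(ps,170+q[0]/2.2,100+q[1]/2.2,0).round())
crop(cv2.imread('pics/side0.png'),235,360,110,215,6,'scan')
crop(cv2.imread('pics/top0.png'),320,470,90,230,5,'scant')
E
```

```text
[739. -28.   0.]
[648. -33.   0.]
[ 745. -105.    0.]
[ 663. -124.    0.]
```

View pics/scan.png

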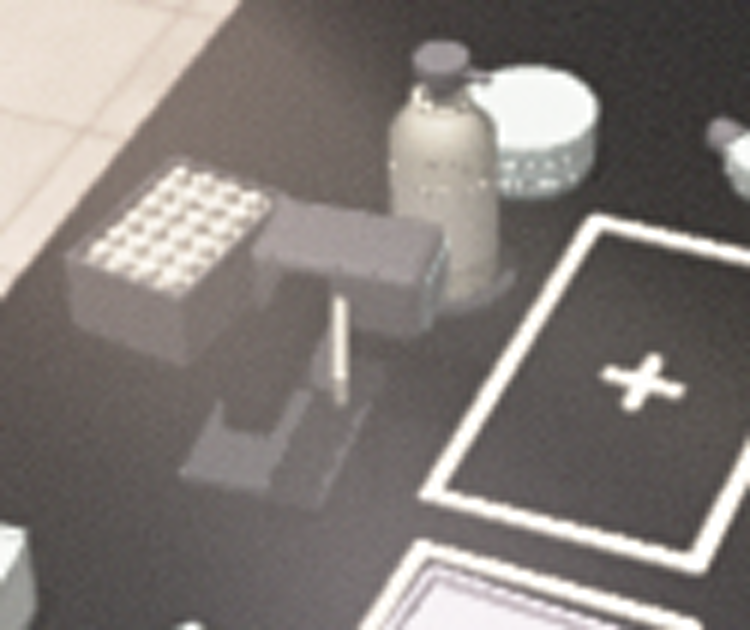

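View pics/scant.png

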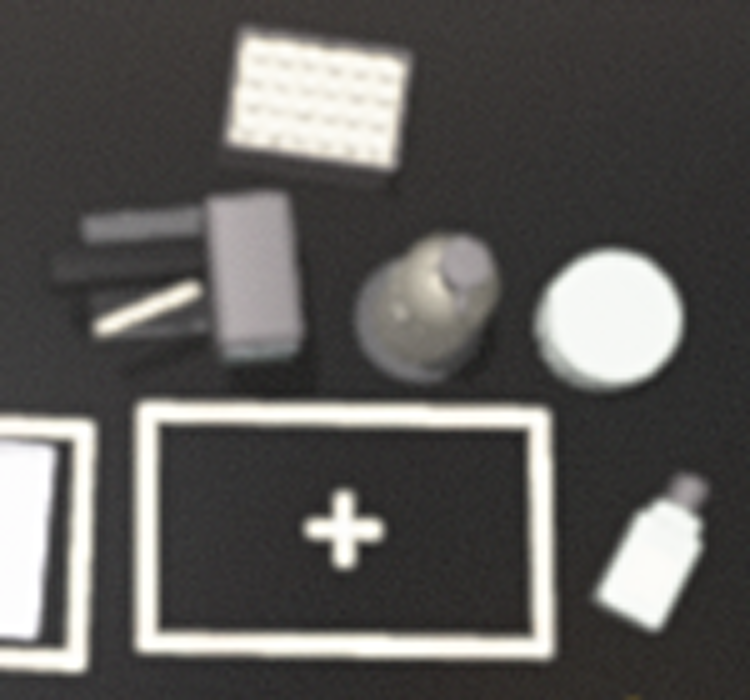

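Request:
{"op": "send_rows", "data": {"commands": [[5, 3, 8, 0, 0], [5, 9, 21, 0, -0.3], [5, 15, 36, 0, -0.6], [5, 21, 51, 0, -0.9], [5, 26, 66, 0, -1.2]]}}

```text
clock: 18.65
eef_pos: [439.2, 74.7, 41.0]
tool_rot: [3.14, -0.029, -0.053]
force: [-0.6, 1.7, -5.5]
width: 11.0
```

```bash
cat >st.py <<'E'
from h import *
import sys
t=[float(a) for a in sys.argv[1:]]
s=ctrl.read_state();e=s['eef_pos']; print(s['clock'],e.round(1),np.degrees(s['tool_rot']).round(2),s['qpos'].round(2),s['force'].round(1),round(s['width'],1),totool(*(np.array(t)-e))[0].round(1))
E
python3 st.py 452 -20 40
```

```text
18.65 [439.2  74.7  41. ] [179.91  -1.66  -3.04] [-0.04  0.74 -0.3   2.24  0.95  0.26 -1.24] [-0.6  1.7 -5.5] 11.0 [17.7 93.9  1.6]
```

Request:
{"op": "send_rows", "data": {"commands": [[5, 4, 19, 0, -0.3], [5, 8, 38, 0, -0.7], [5, 11, 57, 0, -1.1], [5, 14, 76, 0, -1.5], [5, 17, 94, 0, -1.8]]}}

```text
clock: 19.15
eef_pos: [450.1, -20.7, 41.0]
tool_rot: [3.14, -0.027, -0.019]
force: [-0.1, 2.3, -6.2]
width: 10.6
```

```bash
python3 st.py 440 -120 40
```

```text
19.15 [450.1 -20.7  41. ] [179.9   -1.54  -1.09] [ 0.23  0.75 -0.36  2.23  0.98  0.3  -1.01] [-0.1  2.3 -6.2] 10.6 [-8.2 99.5  1. ]
```

Request:
{"op": "send_rows", "data": {"commands": [[5, -1, 20, 0, -0.3], [5, -2, 40, 0, -0.6], [5, -4, 60, 0, -0.9], [5, -6, 80, 0, -1.1], [5, -8, 98, 0, -1.1]]}}

```text
clock: 19.65
eef_pos: [439.5, -118.6, 40.6]
tool_rot: [3.141, -0.026, 0.003]
force: [0.1, 2.4, -3.8]
width: 11.1
```

```bash
python3 st.py 421 -202.5 40.5
```

```text
19.65 [ 439.5 -118.6   40.6] [ 1.7997e+02 -1.5100e+00  1.6000e-01] [ 0.48  0.76 -0.41  2.21  1.    0.33 -0.78] [ 0.1  2.4 -3.8] 11.1 [-18.8  83.9  -0.3]
```

Request:
{"op": "send_rows", "data": {"commands": [[5, -5, 20, 0, 0], [5, -10, 40, 0, 0], [5, -14, 60, 0, 0], [5, -17, 75, 0, 0], [5, -19, 84, 0, 0]]}}

```text
clock: 20.15
eef_pos: [421.7, -201.3, 40.6]
tool_rot: [-3.139, -0.03, 0.006]
force: [2.6, 8.1, 4.2]
width: 11.0
```

Request:
{"op": "send_rows", "data": {"commands": [[5, 0, 0, 0, 0], [5, 0, 0, 0, 0]]}}

```text
clock: 20.35
eef_pos: [421.2, -202.3, 40.6]
tool_rot: [-3.14, -0.029, 0.005]
force: [1.0, -2.3, 1.2]
width: 11.1
```

```bash
python3 st.py 421 -202.5 40.5; python3 - <<'E'
from h import *
p,_=grab('wrist','w9');np.save('w9.npy',p); grab('side','side9')
E
```

```text
20.35 [ 421.2 -202.3   40.6] [-179.89   -1.67    0.31] [ 0.71  0.78 -0.46  2.18  0.99  0.37 -0.57] [ 1.  -2.3  1.2] 11.1 [-0.2  0.2  0.1]
```

View pics/w9.png

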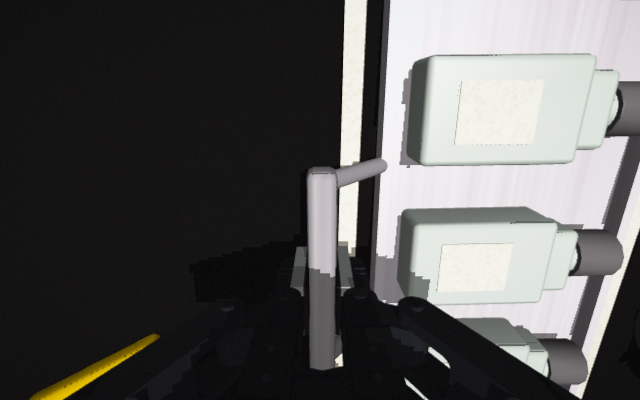

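View pics/side9.png

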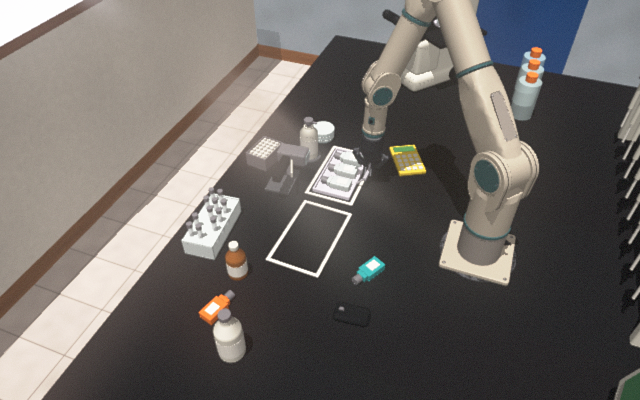

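Request:
{"op": "send_rows", "data": {"commands": [[36, 0, 0, 0, 0], [36, 0, 0, 0, 0], [36, 0, 0, 0, 0], [36, 0, 0, -15, 0], [36, 0, 0, -40, 0]]}}

```text
clock: 20.95
eef_pos: [419.2, -201.5, 80.1]
tool_rot: [-3.139, -0.026, 0.006]
force: [0.3, -0.3, -0.9]
width: 35.8
```

```bash
python3 st.py 540 -230 280; python3 - <<'E'
from h import *
pt,ps=cam('top'),cam('side')
# cap: top crop scant (470,263) ; side crop scan (441,57)
X,e=tri([ray(pt,320+470/5,90+263/5),ray(ps,235+441/6,110+57/6)]);print('cap',X,e)
# trigger blade ends
for a,b in(((100,326),(343,395)),((196,290),(340,300))): print(tri([ray(pt,320+a[0]/5,90+a[1]/5),ray(ps,235+b[0]/6,110+b[1]/6)]))
E
```

```text
20.95 [ 419.2 -201.5   80.1] [-179.84   -1.48    0.37] [ 0.79  0.72 -0.58  2.17  0.87  0.47 -0.47] [ 0.3 -0.3 -0.9] 35.8 [ 125.7   28.7 -196.8]
cap [ 672.27210527 -263.81726918  158.52151779] [np.float64(0.75296855328792), np.float64(0.752968553287887)]
(array([639.87330754, -27.17843682,  92.03976219]), [np.float64(2.6547807587377212), np.float64(2.6547807587379086)])
(array([665.47329691, -90.37988427, 104.27862067]), [np.float64(0.3911499807027549), np.float64(0.39114998070268187)])
```

Request:
{"op": "send_rows", "data": {"commands": [[36, 10, 0, -50, 0], [36, 25, 0, -100, 0], [36, 45, 0, -150, 0], [36, 90, 0, -190, 0], [36, 135, 0, -220, 0]]}}

```text
clock: 21.45
eef_pos: [533.2, -201.7, 294.1]
tool_rot: [-3.14, -0.027, 0.006]
force: [1.6, -1.2, -0.9]
width: 35.8
```

```bash
python3 st.py 640 -200 300
```

```text
21.45 [ 533.2 -201.7  294.1] [-179.91   -1.54    0.32] [ 0.87  0.57 -0.88  1.69  0.49  1.08 -0.15] [ 1.6 -1.2 -0.9] 35.8 [107.   -1.1  -3. ]
```

Request:
{"op": "send_rows", "data": {"commands": [[36, 45, 0, -3, 0], [36, 90, 0, -3, 0], [36, 107, 0, -3, 0], [36, 107, 0, -3, 0], [36, 107, 0, -3, 0]]}}

```text
clock: 21.95
eef_pos: [639.2, -200.5, 299.2]
tool_rot: [-3.14, -0.025, 0.006]
force: [-0.1, -1.4, 0.4]
width: 36.1
```

```bash
python3 st.py 640 -200 300; python3 - <<'E'
from h import *
p,_=grab('wrist','w10');np.save('w10.npy',p)
E
```

```text
21.95 [ 639.2 -200.5  299.2] [-179.89   -1.43    0.37] [ 0.7   0.71 -0.83  1.4   0.53  1.24 -0.16] [-0.1 -1.4  0.4] 36.1 [ 0.8 -0.5 -0.8]
```

View pics/w10.png

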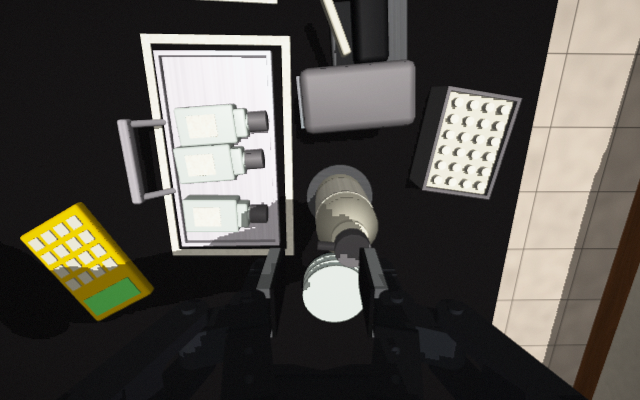

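```bash
python3 - <<'E'
from h import *
p=np.load('w10.npy',allow_pickle=True).item(); im=cv2.imread('pics/w10.png'); crop(im,290,440,0,300,2,'w10c'); crop(im,300,410,160,290,5,'w10d')
p2=cam('top');ps=cam('side')
print(tri([ray(p,354,240),ray(p2,320+470/5,90+263/5),ray(ps,235+441/6,110+57/6)]))
print(onz(p,354,240,166))
E
```

```text
(array([ 671.65640262, -257.78813917,  159.03940465]), [np.float64(8.656749218134857), np.float64(5.9734962566690175), np.float64(3.20044642309869)])
[ 671.04749691 -244.9388413   166.        ]
```

View pics/w10c.png

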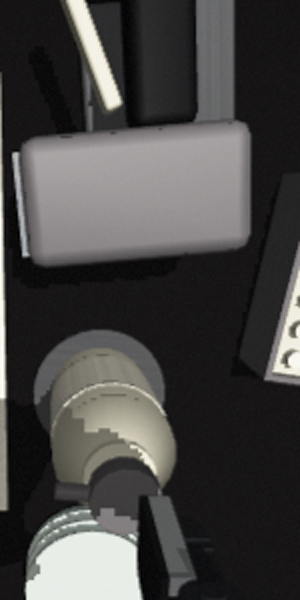

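View pics/w10d.png

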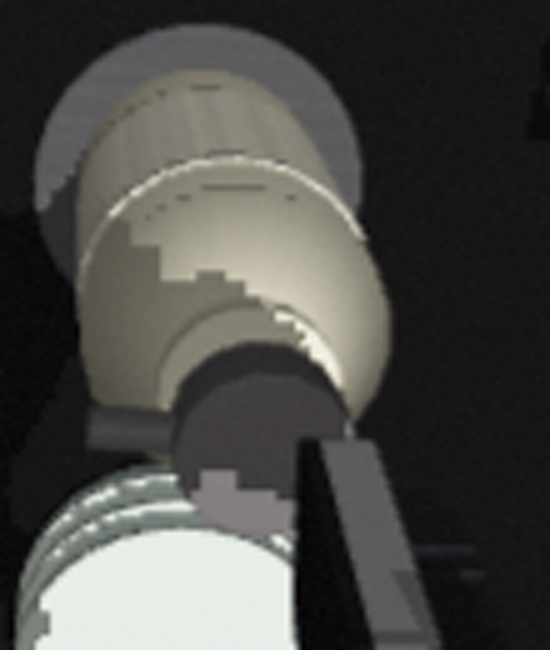

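```bash
python3 - <<'E'
from h import *
p=np.load('w10.npy',allow_pickle=True).item(); p2=cam('top');ps=cam('side')
print(tri([ray(p,352.4,251),ray(p2,320+470/5,90+263/5),ray(ps,235+441/6,110+57/6)]))
print(onz(p,352.4,251,166),onz(p2,414,142.6,166),onz(ps,308.5,119.5,166))
for n,q,z in(('bladeend',(344,54),100),('bladefar',(325,0),100),('headTL',(300,70),125),('headTR',(414,61),125),('headBR',(414,121),125),('headBL',(303,132),125)):
    print(n,onz(p,*q,z).round(1))
E
python3 st.py 671 -262 230
```

```text
(array([ 671.65354309, -262.1271626 ,  158.79073806]), [np.float64(2.3307251681294403), np.float64(1.7786918045383158), np.float64(1.1662822611335086)])
[ 670.01198816 -255.84643391  166.        ] [ 669.59142931 -262.37818228  166.        ] [ 668.85087894 -253.77802851  166.        ]
bladeend [663.5 -85.7 100. ]
bladefar [645.4 -41.8 100. ]
headTL [ 623.3 -101.5  125. ]
headTR [722.6 -93.3 125. ]
headBR [ 727.5 -144.3  125. ]
headBL [ 625.3 -154.7  125. ]
22.0 [ 638.8 -201.   299.5] [-179.92   -1.44    0.34] [ 0.7   0.71 -0.83  1.4   0.53  1.24 -0.16] [-0.2  0.6 -0. ] 36.2 [30.  61.3 70.2]
```

```bash
python3 - <<'E'
from h import *
p=np.load('w10.npy',allow_pickle=True).item(); p2=cam('top')
print(onz(p,339.6,196.6,4),onz(p2,320+421/5,90+318/5,4))
E
python3 st.py 669.5 -258 230
```

```text
[ 670.9232785  -256.18622227    4.        ] [ 670.70200501 -261.16203245    4.        ]
22.0 [ 638.8 -201.   299.5] [-179.92   -1.44    0.34] [ 0.7   0.71 -0.83  1.4   0.53  1.24 -0.16] [-0.2  0.6 -0. ] 36.2 [28.6 57.3 70.2]
```

Request:
{"op": "send_rows", "data": {"commands": [[0, 15, 29, 20, 0], [0, 29, 57, 40, 0], [0, 29, 57, 70, 0], [0, 29, 57, 85, 0], [0, 29, 57, 90, 0]]}}

```text
clock: 22.5
eef_pos: [668.5, -257.2, 208.5]
tool_rot: [-3.139, -0.021, 0.007]
force: [-0.5, 0.7, 0.1]
width: -0.2
```

```bash
python3 st.py 670 -258 184; python3 - <<'E'
from h import *
p,_=grab('wrist','w11');np.save('w11.npy',p)
E
```

```text
22.5 [ 668.5 -257.2  208.5] [-179.85   -1.22    0.38] [ 0.71  0.86 -0.78  1.35  0.61  1.15 -0.11] [-0.5  0.7  0.1] -0.2 [ 1.   0.9 24.5]
```

View pics/w11.png

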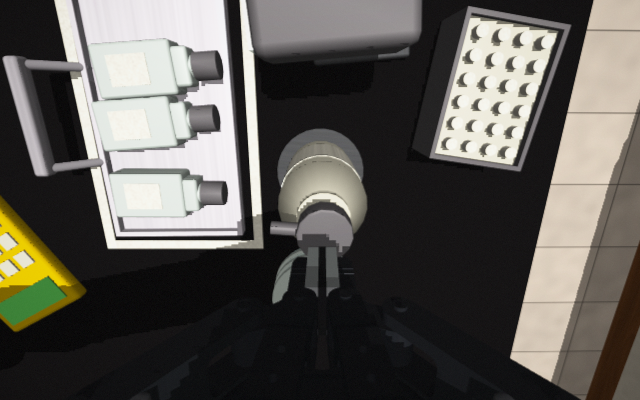

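```bash
python3 - <<'E'
from h import *
p=np.load('w11.npy',allow_pickle=True).item(); print(onz(p,324.5,231.5,166), proj(p,[668.5,-257.2,194]))
E
python3 st.py 670 -258 180
```

```text
[ 670.33100954 -252.97395793  166.        ] (np.float64(322.389530209887), np.float64(262.0561293692014))
22.55 [ 669.1 -256.9  209.1] [-179.86   -1.29    0.41] [ 0.71  0.86 -0.78  1.35  0.61  1.15 -0.11] [-0.8  0.9 -0.6] 0.2 [ 0.3  1.2 29.1]
```

Request:
{"op": "send_rows", "data": {"commands": [[0, 1, -1, 20, 0], [0, 1, -1, 29, 0], [0, 1, -1, 34, 0], [0, 1, -1, 38, 0], [0, 1, -1, 40, 0]]}}

```text
clock: 23.05
eef_pos: [670.8, -254.9, 171.1]
tool_rot: [-3.139, -0.023, 0.008]
force: [-4.2, 2.6, 9.2]
width: 0.5
```

Request:
{"op": "send_rows", "data": {"commands": [[0, 0, 0, 2, 0], [0, 0, 0, 4, 0], [0, 0, 0, 5, 0], [0, 0, 0, 5, 0]]}}

```text
clock: 23.45
eef_pos: [670.9, -254.8, 170.1]
tool_rot: [-3.141, -0.023, 0.007]
force: [-7.1, 0.6, 15.0]
width: -0.0
```

```bash
python3 st.py 670 -258 180; python3 - <<'E'
from h import *
grab('side','side12'); crop(cv2.imread('pics/side12.png'),250,400,90,200,5,'s12')
E
```

```text
23.45 [ 670.9 -254.8  170.1] [-179.95   -1.34    0.43] [ 0.7   0.9  -0.76  1.38  0.65  1.09 -0.14] [-7.1  0.6 15. ] -0.0 [-0.7  3.2 -9.9]
```

View pics/s12.png

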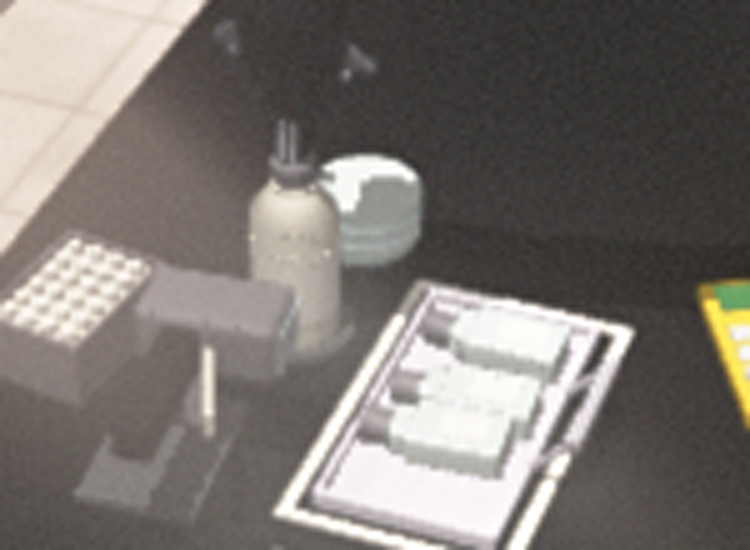

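Request:
{"op": "send_rows", "data": {"commands": [[0, 0, 0, -10, 0], [0, 0, 0, -40, 0], [0, 0, 0, -80, 0], [0, 0, 0, -100, 0], [0, 0, 0, -100, 0]]}}

```text
clock: 24.0
eef_pos: [670.8, -254.8, 275.3]
tool_rot: [3.14, -0.031, 0.007]
force: [0.8, 0.3, 0.3]
width: 0.3
```

```bash
python3 st.py 660 -110 270; python3 - <<'E'
from h import *
p,_=grab('wrist','w13')
E
```

```text
24.0 [ 670.8 -254.8  275.3] [179.93  -1.8    0.42] [ 0.71  0.8  -0.8   1.28  0.57  1.26 -0.08] [0.8 0.3 0.3] 0.3 [  -9.9 -144.9    4.9]
```

View pics/w13.png

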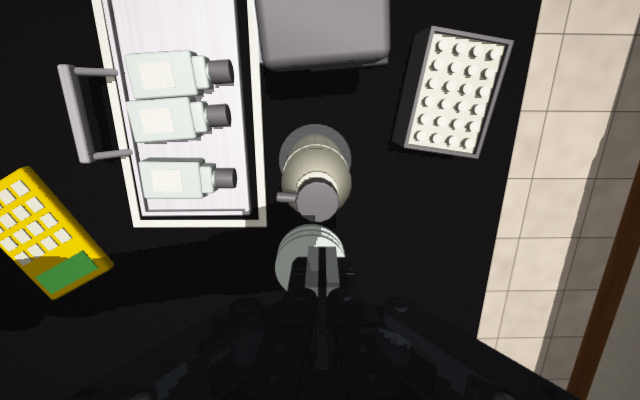

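```bash
python3 st.py 660 -40 250
```

```text
24.05 [ 669.6 -254.9  272.7] [179.97  -1.58   0.42] [ 0.71  0.8  -0.8   1.28  0.57  1.26 -0.08] [ 0.2  1.  -0.2] -0.2 [  -8.7 -215.    22.4]
```

Request:
{"op": "send_rows", "data": {"commands": [[85, -2, -45, 0, 0], [85, -4, -90, 0, -2], [85, -6, -135, 0, -4], [85, -8, -180, 10, -5], [85, -9, -215, 20, -5]]}}

```text
clock: 24.55
eef_pos: [658.5, -36.8, 251.3]
tool_rot: [3.14, -0.026, 0.098]
force: [0.9, -0.1, -0.5]
width: 72.2
```

Request:
{"op": "send_rows", "data": {"commands": [[85, 0, 0, 0, 0], [85, 0, 0, 0, 0]]}}

```text
clock: 24.75
eef_pos: [657.7, -35.5, 250.0]
tool_rot: [3.14, -0.024, 0.101]
force: [0.1, -0.9, -0.1]
width: 85.1
```

```bash
python3 st.py 660 -40 250; python3 - <<'E'
from h import *
p,_=grab('wrist','w14');np.save('w14.npy',p)
E
```

```text
24.75 [657.7 -35.5 250. ] [179.9   -1.37   5.77] [ 0.46  0.74 -0.82  1.49  0.58  1.13 -0.37] [ 0.1 -0.9 -0.1] 85.1 [1.9 4.7 0.1]
```

View pics/w14.png

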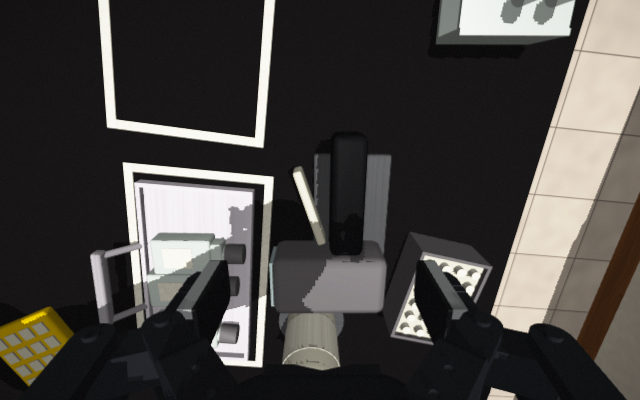

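The black grip spans columns 330–367 and rows 133–254. The white blade runs from its free end at (298,170) to the hinge at (321,242).

```bash
python3 - <<'E'
from h import *
p=np.load('w14.npy',allow_pickle=True).item()
im=cv2.imread('pics/w14.png'); crop(im,260,410,120,320,3.5,'w14c')
for n,q,z in(('gTL',(331,136),117),('gTR',(366,136),117),('gBL',(329,252),117),('gBR',(363,254),117),('bl_end_out',(293,170),111),('bl_end_in',(302,168),111),('bl_hinge',(318,243),111),('mid_out',(303,205),111)): print(n,onz(p,*q,z).round(1))
E
```

```text
gTL [662.9  12.1 117. ]
gTR [690.9  14.9 117. ]
gBL [672.5 -91.1 117. ]
gBR [703.4 -90.3 117. ]
bl_end_out [634.4 -20.  111. ]
bl_end_in [641.8 -17.6 111. ]
bl_hinge [662.1 -86.  111. ]
mid_out [645.4 -50.5 111. ]
```

View pics/w14c.png

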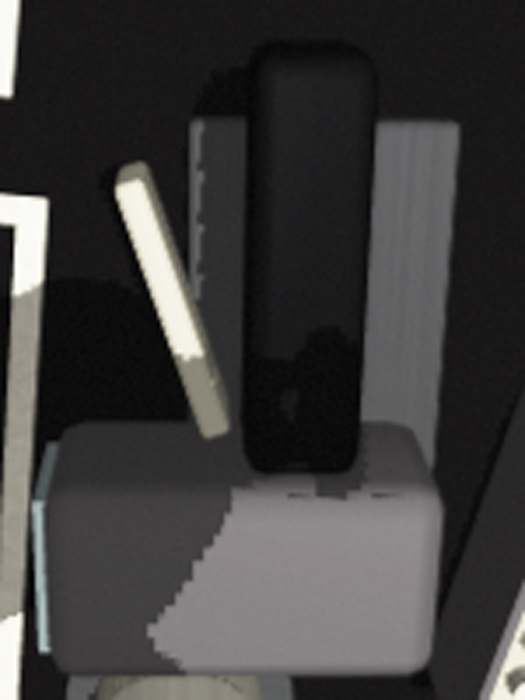

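```bash
python3 st.py 669 -38 96
```

```text
24.8 [658.2 -37.6 250.3] [179.84  -1.41   5.6 ] [ 0.46  0.74 -0.82  1.49  0.58  1.13 -0.37] [-0.2 -0.1 -0.3] 85.0 [  6.9   1.1 154.5]
```

Request:
{"op": "send_rows", "data": {"commands": [[85, 7, 1, 30, -0.4], [85, 7, 1, 65, -0.4], [85, 7, 1, 100, -0.4], [85, 7, 1, 130, -0.4], [85, 7, 1, 154, -0.4]]}}

```text
clock: 25.3
eef_pos: [668.4, -41.2, 93.9]
tool_rot: [3.137, -0.022, 0.101]
force: [0.2, -0.4, -0.2]
width: 84.6
```

```bash
python3 st.py 669 -38 96
```

```text
25.3 [668.4 -41.2  93.9] [179.75  -1.28   5.8 ] [ 0.41  0.92 -0.71  1.59  0.73  0.89 -0.47] [ 0.2 -0.4 -0.2] 84.6 [ 0.9 -3.1 -2.1]
```

Request:
{"op": "send_rows", "data": {"commands": [[70, 0, -3, -1, 0], [62, 0, -3, -1, 0], [56, 0, -3, -1, 0], [50, 0, -3, -1, 0], [46, 0, -3, -1, 0]]}}

```text
clock: 25.8
eef_pos: [676.2, -39.0, 98.3]
tool_rot: [3.137, -0.04, 0.099]
force: [16.2, -0.2, -9.3]
width: 46.6
```

Request:
{"op": "send_rows", "data": {"commands": [[42, 0, 0, 0, 0], [38, 0, 0, 0, 0], [38, 0, 0, 0, 0], [38, 0, 0, 0, 0]]}}

```text
clock: 26.2
eef_pos: [678.8, -38.6, 99.6]
tool_rot: [3.139, -0.045, 0.097]
force: [9.4, 1.7, -9.5]
width: 40.4
```

```bash
python3 st.py 669 -38 96; python3 - <<'E'
from h import *
p,im=grab('wrist','w15')
E
```

```text
26.2 [678.8 -38.6  99.6] [179.86  -2.6    5.53] [ 0.4   0.92 -0.71  1.58  0.74  0.88 -0.48] [ 9.4  1.7 -9.5] 40.4 [-9.8 -1.5  3.2]
```

View pics/w15.png

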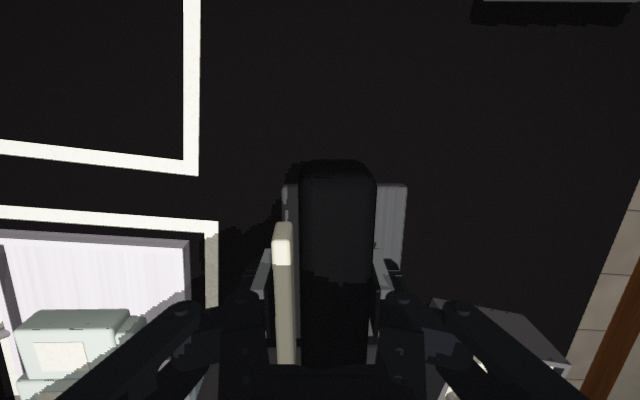

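Request:
{"op": "send_rows", "data": {"commands": [[30, 0, 0, 0, 0], [30, 0, 0, 0, 0], [30, 0, 0, 0, 0]]}}

```text
clock: 26.55
eef_pos: [678.8, -38.5, 99.7]
tool_rot: [3.14, -0.045, 0.095]
force: [6.3, 1.9, -11.0]
width: 40.6
```

Request:
{"op": "send_rows", "data": {"commands": [[60, 0, 0, 0, 0], [85, -5, 0, 0, 0], [85, -5, 0, 0, 0], [85, -5, 0, 0, 0], [85, -5, 0, 0, 0]]}}

```text
clock: 27.05
eef_pos: [675.2, -38.6, 100.8]
tool_rot: [3.14, -0.049, 0.095]
force: [0.5, 0.3, -0.2]
width: 85.3
```

```bash
python3 st.py 669 -38 250
```

```text
27.05 [675.2 -38.6 100.8] [179.93  -2.78   5.45] [ 0.41  0.91 -0.71  1.59  0.74  0.87 -0.48] [ 0.5  0.3 -0.2] 85.3 [   1.2   -1.  -149.3]
```

Request:
{"op": "send_rows", "data": {"commands": [[85, -4, 0, -10, 0], [85, -4, 0, -50, 0], [85, -4, 0, -90, 0], [85, -4, 0, -130, 0], [85, -4, 0, -170, 0]]}}

```text
clock: 27.55
eef_pos: [662.8, -39.2, 273.2]
tool_rot: [3.14, -0.05, 0.096]
force: [1.8, -0.7, -0.5]
width: 84.8
```

```bash
python3 st.py 480 -170 260; python3 - <<'E'
from h import *
p,im=grab('wrist','w16');np.save('w16.npy',p)
E
```

```text
27.55 [662.8 -39.2 273.2] [179.93  -2.87   5.48] [ 0.47  0.72 -0.83  1.48  0.57  1.15 -0.35] [ 1.8 -0.7 -0.5] 84.8 [-194.9  112.7    3.6]
```

View pics/w16.png

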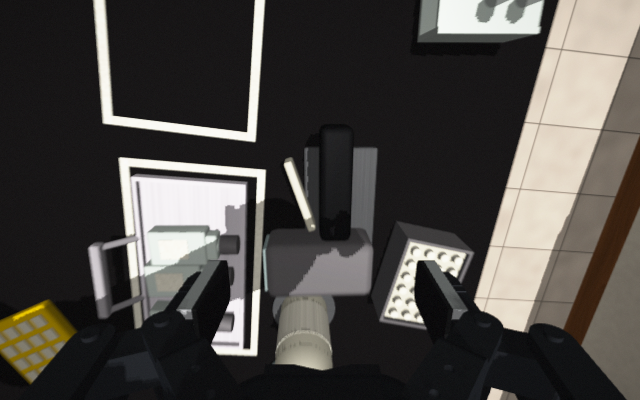

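```bash
python3 st.py 425 -202 200;  python3 - <<'E'
from h import *
p=np.load('w16.npy',allow_pickle=True).item()
for q in((100,245),(111,316)): print(onz(p,*q,52).round(1))
for q in((133,177),(247,183),(250,345)): print(onz(p,*q,14).round(1))
E
```

```text
27.6 [666.  -38.  280.8] [179.91  -3.5    5.46] [ 0.47  0.71 -0.84  1.47  0.57  1.15 -0.35] [2.4 1.1 4.6] 85.0 [-259.9  140.2   65.2]
[ 426.8 -149.5   52. ]
[ 429.1 -247.5   52. ]
[451.  -76.3  14. ]
[586.1 -72.6  14. ]
[ 596.4 -318.7   14. ]
```

Request:
{"op": "send_rows", "data": {"commands": [[40, -45, 24, 10, 1], [40, -90, 48, 20, 2], [40, -135, 73, 30, 3], [40, -180, 97, 40, 4], [40, -222, 120, 55, 5]]}}

```text
clock: 28.1
eef_pos: [464.1, -175.7, 215.5]
tool_rot: [-3.139, -0.064, 0.008]
force: [0.6, -2.0, 0.5]
width: 40.0
```

```bash
python3 st.py 422 -202 160
```

```text
28.1 [ 464.1 -175.7  215.5] [-179.87   -3.64    0.44] [ 0.91  0.55 -0.85  2.01  0.58  0.77 -0.27] [ 0.6 -2.   0.5] 40.0 [-45.7  26.1  52.6]
```

Request:
{"op": "send_rows", "data": {"commands": [[40, -23, 13, 20, 0], [40, -45, 26, 40, 0], [40, -46, 26, 53, 0], [40, -46, 26, 53, 0]]}}

```text
clock: 28.5
eef_pos: [420.5, -202.1, 159.0]
tool_rot: [-3.139, -0.062, 0.007]
force: [0.4, 0.1, -0.0]
width: 40.2
```

```bash
python3 st.py 421 -202.3 41;  python3 - <<'E'
from h import *
p,im=grab('wrist','w17');np.save('w17.npy',p)
E
```

```text
28.5 [ 420.5 -202.1  159. ] [-179.84   -3.54    0.39] [ 0.93  0.59 -0.77  2.13  0.7   0.61 -0.31] [ 0.4  0.1 -0. ] 40.2 [ -6.8   0.5 117.8]
```

View pics/w17.png

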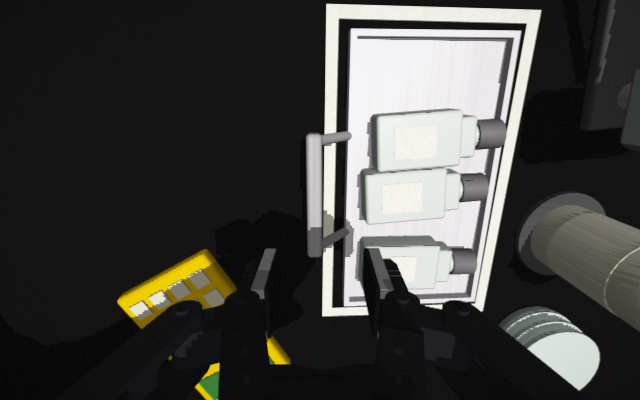

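```bash
python3 - <<'E'
from h import *
p=np.load('w17.npy',allow_pickle=True).item()
for q in((315,136),(314.5,254)): print(onz(p,*q,52).round(1))
E
python3 st.py 421 -202.3 41
```

```text
[ 421.3 -151.3   52. ]
[ 420.9 -246.2   52. ]
28.55 [ 421.9 -201.6  160. ] [-179.86   -3.67    0.46] [ 0.93  0.59 -0.77  2.13  0.7   0.61 -0.31] [ 0.3  0.6 -0.2] 40.1 [ -8.5   0.9 118.6]
```

Request:
{"op": "send_rows", "data": {"commands": [[40, -8, 0, 40, 0], [40, -8, 0, 75, 0], [40, -8, 0, 100, 0], [40, -8, 0, 112, 0], [40, -8, 0, 119, 0]]}}

```text
clock: 29.05
eef_pos: [423.2, -200.7, 40.6]
tool_rot: [-3.139, -0.066, 0.01]
force: [-0.0, -0.3, 0.1]
width: 39.9
```

Request:
{"op": "send_rows", "data": {"commands": [[40, 0, 0, 0, 0], [5, 0, 0, 0, 0], [5, 0, 0, 0, 0], [5, 0, 0, 0, 0], [5, 0, 0, 0, 0]]}}

```text
clock: 29.55
eef_pos: [422.5, -201.0, 41.4]
tool_rot: [-3.14, -0.065, 0.009]
force: [-3.0, 0.6, 7.1]
width: 11.0
```

```bash
python3 st.py 439 -120 40.5
```

```text
29.55 [ 422.5 -201.    41.4] [-179.92   -3.73    0.53] [ 0.7   0.77 -0.43  2.21  1.06  0.31 -0.64] [-3.   0.6  7.1] 11.0 [ 17.2 -80.8   2.1]
```

Request:
{"op": "send_rows", "data": {"commands": [[5, 2, -9, 0, 0], [5, 6, -24, 0, 0], [5, 10, -42, 0, 0], [5, 14, -61, 0, 0.3], [5, 17, -80, 0, 0.6]]}}

```text
clock: 30.05
eef_pos: [438.1, -120.3, 42.3]
tool_rot: [-3.14, -0.064, -0.003]
force: [0.2, -1.0, -7.7]
width: 11.0
```

```bash
python3 st.py 450 -20 40.5
```

```text
30.05 [ 438.1 -120.3   42.3] [-179.89   -3.65   -0.2 ] [ 0.48  0.75 -0.39  2.25  1.13  0.27 -0.91] [ 0.2 -1.  -7.7] 11.0 [  11.4 -100.3    2.7]
```

Request:
{"op": "send_rows", "data": {"commands": [[5, 5, -20, 1, 0.2], [5, 10, -40, 2, 0.4], [5, 14, -60, 2.5, 0.7], [5, 17, -80, 3, 1.0], [5, 19, -99, 3, 1.2]]}}

```text
clock: 30.55
eef_pos: [457.6, -24.6, 41.4]
tool_rot: [3.138, -0.063, -0.03]
force: [-0.8, -8.9, 5.7]
width: 11.2
```

```bash
python3 st.py 448 75 40.5
```

```text
30.55 [457.6 -24.6  41.4] [179.78  -3.64  -1.71] [ 0.23  0.75 -0.36  2.24  1.13  0.28 -1.17] [-0.8 -8.9  5.7] 11.2 [-12.6 -99.3  -0.3]
```

Request:
{"op": "send_rows", "data": {"commands": [[5, -1, -20, 0, 0.1], [5, -3, -40, 0, 0.2], [5, -6, -60, 0, 0.3], [5, -9, -80, 0, 0.4], [5, -13, -99, 0, 0.5]]}}

```text
clock: 31.05
eef_pos: [448.6, 71.8, 40.9]
tool_rot: [3.132, -0.066, -0.044]
force: [2.1, -9.3, 8.2]
width: 11.0
```

```bash
python3 st.py 418 127.5 40.5
```

```text
31.05 [448.6  71.8  40.9] [179.45  -3.77  -2.52] [-0.01  0.75 -0.33  2.25  1.16  0.27 -1.44] [ 2.1 -9.3  8.2] 11.0 [-33.  -54.2  -2.2]
```

Request:
{"op": "send_rows", "data": {"commands": [[5, -6, -13, 0, 0], [5, -12, -26, 0, 0], [5, -17, -38, -0.5, 0], [5, -22, -48, -1, 0], [5, -25, -54, -1, 0]]}}

```text
clock: 31.55
eef_pos: [427.5, 125.3, 40.7]
tool_rot: [3.128, -0.069, -0.047]
force: [4.2, -8.0, 7.2]
width: 11.1
```

```bash
python3 st.py 418 127.5 40.5;  python3 - <<'E'
from h import *
p,im=grab('wrist','w18');np.save('w18.npy',p); grab('side','side18'); im=cv2.imread('pics/side18.png'); crop(im,240,380,180,290,5,'s18')
E
```

```text
31.55 [427.5 125.3  40.7] [179.23  -3.97  -2.72] [-0.17  0.74 -0.31  2.27  1.21  0.27 -1.63] [ 4.2 -8.   7.2] 11.1 [-9.6 -1.8 -0.5]
```

View pics/s18.png

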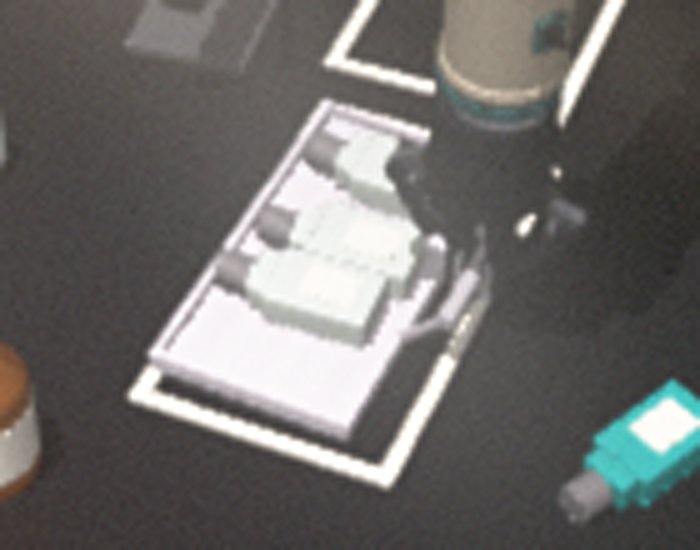

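View pics/w18.png

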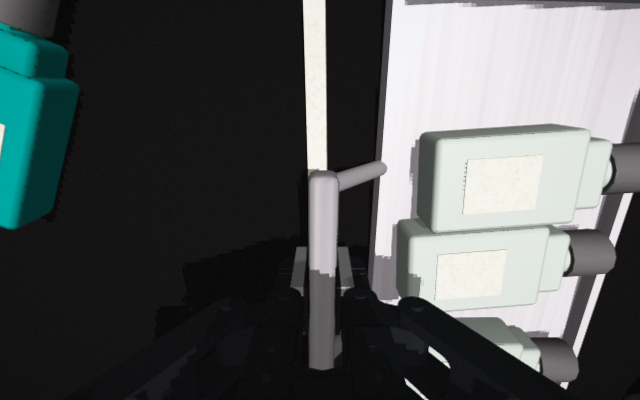

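```bash
python3 - <<'E'
from h import *
ps=cam('side')
f=lambda u,v,z:onz(ps,240+u/5,180+v/5,z)[:2].round(1)
print('tray',f(150,355,14),f(347,428,14),f(325,100,14)); print('tape',f(130,398,0),f(388,487,0))
E
python3 st.py 414 129 40
```

```text
tray [598.  241.5] [462.9 251. ] [584.8  -9.3]
tape [600.7 266.8] [427.7 273.3]
31.65 [427.2 126.3  40.8] [179.34  -3.95  -2.65] [-0.17  0.74 -0.31  2.27  1.21  0.27 -1.63] [ 1.4 -5.4  8.9] 10.6 [-13.4  -2.1  -0.1]
```

Request:
{"op": "send_rows", "data": {"commands": [[5, -4, -1, 0, 0], [5, -8, -3, 0, 0], [5, -12, -4, -0.5, -0.3], [5, -14, -5, -0.5, -0.5], [5, -14, -5, -0.5, -0.5]]}}

```text
clock: 32.15
eef_pos: [414.9, 132.4, 40.9]
tool_rot: [3.13, -0.071, -0.038]
force: [3.5, -1.4, 3.8]
width: 10.9
```

```bash
python3 st.py 413 130 40
```

```text
32.15 [414.9 132.4  40.9] [179.35  -4.09  -2.2 ] [-0.19  0.74 -0.31  2.3   1.31  0.26 -1.75] [ 3.5 -1.4  3.8] 10.9 [-1.8  2.5  0.8]
```

Now I'll release the handle and rise.

Request:
{"op": "send_rows", "data": {"commands": [[36, 0, 0, 0, 0], [36, 0, 0, 0, 0], [36, 0, 0, 0, 0], [36, 0, 0, -10, 0], [36, 0, 0, -30, 0]]}}

```text
clock: 32.65
eef_pos: [411.4, 132.9, 70.2]
tool_rot: [3.129, -0.068, -0.037]
force: [-0.3, -0.5, -0.3]
width: 36.3
```

Request:
{"op": "send_rows", "data": {"commands": [[36, 0, 0, -40, 0], [36, 0, 0, -80, 0], [36, 0, 0, -120, 0], [36, 0, 0, -150, 0], [36, 0, 0, -150, 0]]}}

```text
clock: 33.15
eef_pos: [402.4, 136.3, 222.8]
tool_rot: [3.132, -0.074, -0.037]
force: [0.6, 0.7, 0.6]
width: 35.9
```

```bash
python3 st.py 413 -60 240;  python3 - <<'E'
from h import *
p,im=grab('wrist','w19');np.save('w19.npy',p); grab('side','side19'); im=cv2.imread('pics/side19.png'); crop(im,240,380,180,290,5,'s19')
E
```

```text
33.15 [402.4 136.3 222.8] [179.43  -4.25  -2.1 ] [ 0.2   0.42 -0.85  2.17  0.58  0.71 -1.08] [0.6 0.7 0.6] 35.9 [ 19.  196.  -13.9]
```

View pics/s19.png

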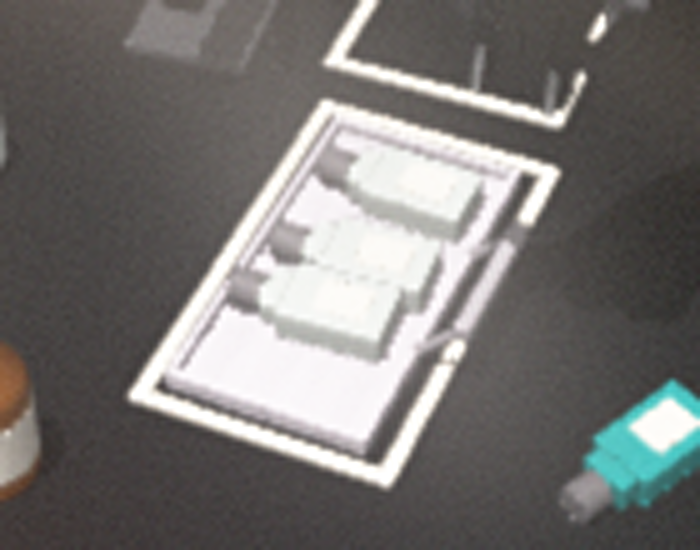

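View pics/w19.png

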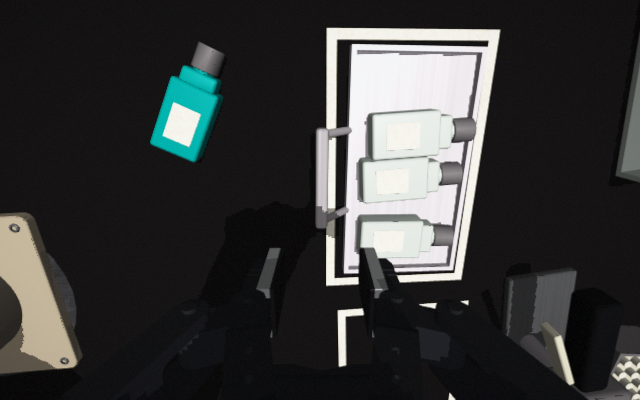

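```bash
python3 - <<'E'
from h import *
p=np.load('w19.npy',allow_pickle=True).item()
T=[onz(p,*q,14)[:2] for q in((350,44),(483,46),(453,268),(344,271))];H=[onz(p,*q,0)[:2] for q in((327,28),(499,30),(462,278),(326,285))]
for n,Q in(('tray',T),('home',H)):
    print(n,np.mean(Q,0),[np.linalg.norm(Q[i]-Q[i-1]).round() for i in range(4)],np.degrees(np.arctan2(*(Q[1]-Q[0])[::-1])),90-np.degrees(np.arctan2(*(Q[0]-Q[3])[::-1])))
ps=cam('side'); f=lambda u,v,z:onz(ps,240+u/5,180+v/5,z)[:2]
a=[f(165,380,14),f(366,443,14),f(338,122,14),f(522,175,14)];b=[f(130,398,0),f(388,487,0),f(325,100,0),f(560,172,0)]
print(np.mean(a,0),np.mean(b,0),a,b)
E
```

```text
tray [510.78410787 129.95642523] [np.float64(247.0), np.float64(132.0), np.float64(249.0), np.float64(135.0)] -2.358156947742397 2.132927368920903
home [511.27644149 124.96331047] [np.float64(291.0), np.float64(175.0), np.float64(289.0), np.float64(177.0)] -2.0069075818299864 2.0262896478197945
[508.17072586 132.93344336] [508.98756064 125.57569254] [array([580.85577067, 256.43578166]), array([447.9799309 , 257.55313441]), array([568.29174561,   7.49332788]), array([435.55545626,  10.2515295 ])] [array([600.66499385, 266.84920003]), array([427.70624347, 273.34780865]), array([590.67328027, -22.90576166]), array([416.90572497, -14.98847684])]
```

The tray sits within about 5–7 mm of the home centre and under 1° off square. One last check of the whole bench.

```bash
python3 - <<'E'
from h import *
p,im=grab('top','top20'); s,_=grab('side','side20')
E
python3 st.py 413 -60 240
```

```text
33.35 [400.4 134.5 218.8] [179.24  -3.79  -2.1 ] [ 0.2   0.43 -0.84  2.18  0.58  0.71 -1.08] [ 0.1  0.3 -0.7] 35.8 [ 21.  194.2 -17.3]
```

View pics/top20.png

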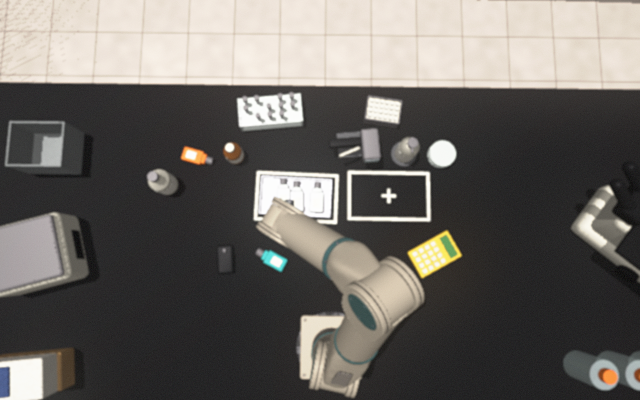

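View pics/side20.png

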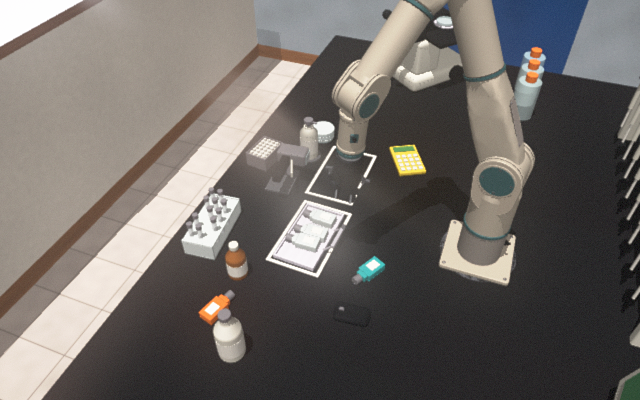

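The tray is on its home mark with all three flasks in it. The bottles, dishes, calculator, mouse and look-alikes show at the same pixels as at the start, and the robot touches nothing.

```bash
python3 -c "
from cell import ctrl; print(ctrl.finish_job())"
```

```text
the job is handed in; nothing more can be done
None
```

I completed every step and handed the job in at about 33 s on the robot's clock; no verdict was reported.

**What I did:** I laid the three pale flasks flat in the tray and slid it by its handle onto the crossed mark. I pressed the cap until it bottomed at about 15 N; a later picture showed it up again. I then squeezed the trigger until the jaws stopped at 40.5 mm with the blade level with the grip, and a picture showed it sprung back out. Finally I slid the tray home and let go.

**Last checks:**
- **Tray position:** its centre is about 5 mm (wrist view) to 7 mm (side view) from the home mark's centre, on the +y side. In the wrist view it is turned less than 0.5° from the mark.
- **Flasks and bench:** all three flasks look flat in the tray, and nothing else on the bench looks moved in the final top and side pictures.

**Disagreements and oddities:**
- **Flask shift:** one flask moved about 40 mm inside the tray during the run, and now lies flat against the middle one.
- **Cap position:** the views disagreed by up to about 9 mm on where the cap's centre was, so I pressed between them.
- **Tool tilt:** the tool's tilt drifted to about 4° by the end, with no effect I could see.

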